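Put the condiments back in the rack by height

TASK

Put the two wooden mills, the red-capped spice jar and the salt shaker that stand on the worktop back into the four empty compartments of the condiment rack, one to a compartment, so that the whole row steps down in height from the vinegar bottle at one end to the small tin at the other. Set each one down upright on the rack's floor without dropping it, and leave the bottle, the tin and the other things on the worktop where they are.

Things in the scene. Friction and masses are not known exactly. Their poses are not given: they have to be found in the camera images.
- rack: Dark wooden rack, steel side rods, fixed; 478 (y) x 88 (x) x 62 mm. Origin: its centre at worktop height. Six open compartments in a row along its y, centres at x 0, y -195, -117, -39, 39, 117, 195 mm, each 73 mm square, floor at z 12 mm. Dividers 5 mm thick, tops at z 37; rods to z 49. Bottle and tin take the end ones (either way round); the inner four are empty.
- vinegar_bottle: Dark green glass bottle with a black cap, lime-green neck band and pale label, 184 mm high, 60 mm across. Stands in one end compartment of the rack and marks the tall end; stays there. Round; origin: centre of its underside, z up, any yaw.
- tin: Plain pale metal tin with a pull ring, 67 mm high, 66 mm across. Stands in the other end compartment of the rack and marks the low end; stays there. Round; origin: centre of its underside, z up, any yaw.
- tall_mill: The taller of the two wooden mills on the free front worktop, 170 mm high; foot and widest part 58 mm across. Round head 49 mm across from 123 to 159 mm above the underside (grip there), small knob above. Head and body are one piece. About 0.18 kg. Round; origin: centre of its underside, z up, any yaw.
- short_mill: The shorter of the two wooden mills on the free front worktop, 150 mm high; foot and widest part 58 mm across. Round head 50 mm across from 109 to 139 mm above the underside (grip there), small knob above. Head and body are one piece. About 0.18 kg. Round; origin: centre of its underside, z up, any yaw.
- spice_jar: Glass spice jar with a red cap and a red and brown label, on the free worktop (similar jars far back by the hob are not meant), 106 mm high, 45 mm across; the cap, 45 mm across, runs from 85 mm to the top. About 0.11 kg. Round; origin: centre of its underside, z up, any yaw.
- salt_shaker: Clear salt shaker with white salt and a domed light grey cap, 90 mm high. About 44 mm across up to 74 mm above the underside (grip there, 55 to 70 mm up); the domed top above narrows to 34 mm. About 0.1 kg. Round; origin: centre of its underside, z up, any yaw.
- timer: Red and white round kitchen timer, 63 mm across, 46 mm high, loose; leave alone. Origin at the centre of its underside.
- lemon: Lemon, 78 x 55 x 56 mm, loose; leave alone. Origin at the centre of its underside as it lies.
- glass: Small drinking glass, 49 mm across, 62 mm high, loose; leave alone. Origin at the centre of its underside.
Not all that is in view belongs to the job. Leave any purple look-alike of the spice_jar alone.

How it is judged:
By the outcome, as a careful person would: the job done as asked, in the order asked, and still so for the second after the job is handed in, with the robot touching nothing.
It also fails if it takes over 109 s, if anything falls off the work surface, if the arm or the gripper's body presses on something with over 40 N, if the wrist force passes 120 N, or if a joint passes its speed limit or range.

ROBOT

A 6-joint arm with a two-finger parallel gripper is mounted at the origin on a cart in front of the work surface, level with it; the furniture and walls round the work are solid. World frame = base frame: x ahead of the robot, y to its left, z up, the work surface at z = 0. Lengths are in m, angles in rad, forces in N, time in s.
With the tool pointing down it reaches from about 0.425 to 0.925 m from the base axis. Payload 12.5 kg.
Tool frame: the origin (TCP) lies at the very end of the fingers, on their centre line; the grasp point (between the pads) lies robot.hold_point_z behind it (robot.hold_point_z is the distance from the TCP to the grasp point, in m); z points along the fingers, y is the direction in which the jaws open and shut (so a half turn about z gives the same grasp; the last joint's range is limited). The gripper opens to 85 mm and grips with 20 to 120 N. Pads are 22 mm wide; open, the fingers measure 114 mm over their backs; the gripper's body (76 mm by 85 mm) begins 54 mm behind the grasp point. The pads swing forward as they close: fully open they stand 13 mm farther back than shut.
Start: joints at [-1.23, 0.491, 1.559, -0, 1.092, -0.106], TCP at [0.27, -0.564, 0.231] pointing down, gripper open.
Joint ranges: [-3.1, 3.1], [-0.84, 2.19], [0.05, 2.79], [-1.13, 4.28], [0.06, 2.93], [-2.69, 2.69]. Speed limits (rad/s): [2.22, 2.22, 2.79, 3.14, 3.14, 3.14].

INTERFACE

Orientations are given as a unit quaternion [x, y, z, w].
In Python, from plant import robot, viewer gives the robot as it stands.
- The arm moves only by the tool drive_tool, never from a script. Its argument "rows" is a list that holds one entry, the list of rows, each a list of 7 numbers: the closure, from 0 (fully open) to 1 (shut), then the shift along the tool's x, y, z in mm, then the turn, a rotation vector about the tool's x, y, z in rad. In form: [[[grip, x, y, z, ax, ay, az], ...]]. A call has 1 to 10 rows; each row is the pose to reach, as a shift and turn from the pose commanded when the call began, along the tool's axes at that moment; what a row does not reach only later rows make up. A row lasts 1/12 s, in which the tool goes at most 41.7 mm and 7.16 degrees, less where a joint would pass 70% of its speed; a pose out of reach is approached as far as the arm can. A call with a gripper value outside its range is refused whole. The fingers move at their own pace and stop on an object; the grip force is fixed at half the most. Time passes only in rows, so rows that repeat a pose let the fingers close. It gives the time, the measured TCP pose, the force and the opening at its end, in the units of the state.
- robot.observe(): the state, without advancing time (a new reading comes with each control period).
- viewer.read_camera(name): name is "scene" or "top" or "wrist"; returns the picture (384x512x3 uint8, blue, green, red); there is no depth.
- viewer.camera_params(name): a dict with "mtx" (3x3 intrinsics, pixels), "xyz" and "orientation" of the camera in the world; the wrist camera has in their place "tool_from_camera" (4x4, takes a point from camera to tool coordinates, whose origin is the TCP and whose axes are the flange's). Camera axes: x right, y up, looking along -z (the intrinsics and any distortion apply to the point x, -y, -z); pixel columns grow to the right and rows downward; lengths in m; the calibration is good to about 2 mm. A picture is of the moment at which its call begins: read the wrist's pose just before it. camera_params takes no time and is no camera call.
- robot.close_job(): hands the job in, once; it reports no verdict.
The state is a dict: "clock": time; "qpos": joint angles; "dq": joint speeds; "joint_efforts": joint torques, N m; "position": TCP position; "tcp_rot": TCP orientation; "force": force on the tool from outside, world axes, zero at the start; "moment": the same for the moment, N m; "grip_width": finger opening in m.
Only numpy, scipy, OpenCV 4.12 (cv2) and the standard library are available. Lean on these libraries where they do the work, as an engineer would, in place of code of your own. Each camera call takes 0.05 s, during which the arm holds its last target.

## Working session

There is one attempt and no reset: what is moved stays moved. The work goes in short steps, Python scripts to look and compute and a tool call to move; the robot and the scene stay as the last step left them, time stands still between calls to the robot, and variables do not carry over. Pictures are saved under pics/ and viewed, and the job is handed in when it is done.

Besides the shell and the picture viewer there is one more tool, called after "Emit:" by a JSON object that holds its "method" and its "body". drive_tool: Moves the arm, as the interface text tells. Its arguments: {"type":"object","properties":{"rows":{"type":"array"}},"required":["rows"]}

```bash
mkdir -p pics; ls; python3 - <<'E'
from plant import robot, viewer
import cv2, numpy as np
np.set_printoptions(precision=4,suppress=True)
print(robot.observe()); print(robot.hold_point_z)
for n in ["scene","top","wrist"]:
    print(n,viewer.camera_params(n))
    cv2.imwrite(f"pics/{n}0.png",viewer.read_camera(n))
E
```

```text
pics
{'clock': 0.0, 'qpos': array([-1.2296,  0.4916,  1.5595,  0.    ,  1.0917, -0.1056]), 'dq': array([-0.0008,  0.0015, -0.0014,  0.0002, -0.0004,  0.0002]), 'joint_efforts': array([  0.0032, -61.8435, -26.1594,  -0.    ,   0.0041,   0.    ]), 'position': array([ 0.27  , -0.5634,  0.2307]), 'tcp_rot': array([ 0.9751,  0.2215, -0.0001, -0.0006]), 'force': array([0.0993, 0.3872, 0.7837]), 'moment': array([-0.0669, -0.0036,  0.0183]), 'grip_width': 0.08553009718459675}
0.0187
scene {'mtx': array([[451.3236,   0.    , 254.6765],
       [  0.    , 451.3236, 197.4749],
       [  0.    ,   0.    ,   1.    ]]), 'xyz': array([-0.4202,  0.6991,  0.8274]), 'orientation': array([-0.2063,  0.4297,  0.7846, -0.3965])}
top {'mtx': array([[354.9479,   0.    , 256.602 ],
       [  0.    , 354.9479, 192.1733],
       [  0.    ,   0.    ,   1.    ]]), 'xyz': array([ 0.4423, -0.0284,  1.0615]), 'orientation': array([ 0.0417, -0.0274, -0.7043,  0.7082])}
wrist {'mtx': array([[275.298 ,   0.    , 258.8157],
       [  0.    , 275.298 , 190.7231],
       [  0.    ,   0.    ,   1.    ]]), 'tool_from_camera': array([[ 0.0002,  0.9593,  0.2823,  0.0715],
       [ 1.    ,  0.0001, -0.0009,  0.0003],
       [-0.0009,  0.2823, -0.9593, -0.1411],
       [ 0.    ,  0.    ,  0.    ,  1.    ]])}
```

View pics/scene0.png

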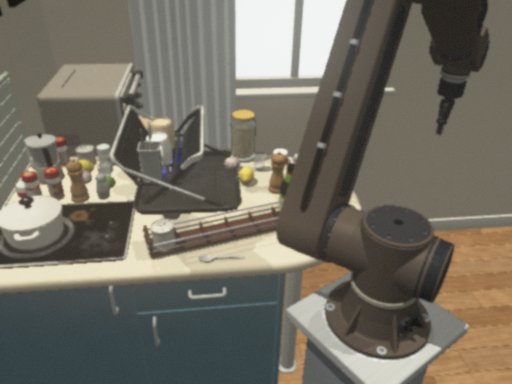

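View pics/top0.png

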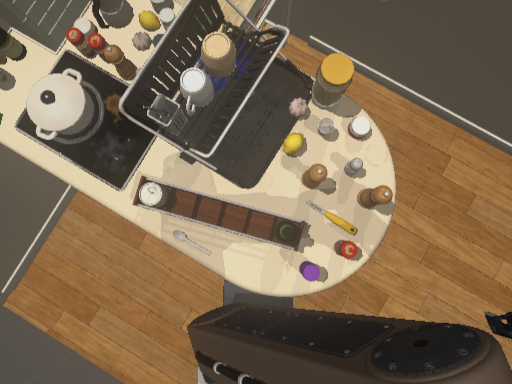

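View pics/wrist0.png

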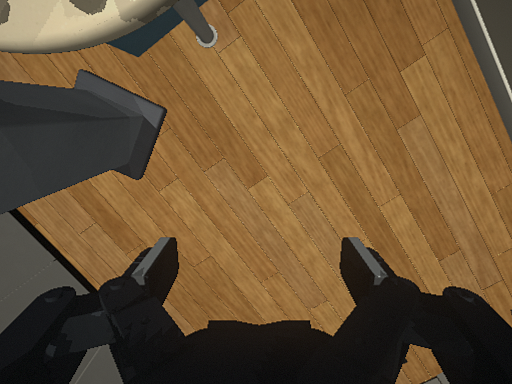

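```bash
python3 - <<'E'
import cv2
im=cv2.imread('pics/top0.png')
c=im[110:290,270:410]; cv2.imwrite('pics/c1.png',cv2.resize(c,None,fx=3.3*1.2,fy=3.3,interpolation=cv2.INTER_CUBIC) if 0 else cv2.resize(c,None,fx=3.3,fy=3.3,interpolation=cv2.INTER_CUBIC))
c=im[165:255,125:315]; cv2.imwrite('pics/c2.png',cv2.resize(c,None,fx=4,fy=4,interpolation=cv2.INTER_CUBIC))
im=cv2.imread('pics/scene0.png')
c=im[100:270,135:300]; cv2.imwrite('pics/c3.png',cv2.resize(c,None,fx=3.5,fy=3.5,interpolation=cv2.INTER_CUBIC))
E
cat > h.py <<'E'
from plant import robot, viewer
import cv2, numpy as np
from scipy.spatial.transform import Rotation as R
np.set_printoptions(precision=4,suppress=True)
def cam(n,obs=None):
    p=viewer.camera_params(n); T=np.eye(4)
    if n=="wrist":
        o=obs or robot.observe(); T[:3,:3]=R.from_quat(o['tcp_rot']).as_matrix(); T[:3,3]=o['position']
        T=T@p['tool_from_camera']
    else:
        T[:3,:3]=R.from_quat(p['orientation']).as_matrix(); T[:3,3]=p['xyz']
    return p['mtx'],T
def ray(n,u,v,obs=None):
    K,T=cam(n,obs); d=np.linalg.solve(K,[u,v,1.]); d=T[:3,:3]@(d*[1,-1,-1]); return T[:3,3],d
def at(n,u,v,z,obs=None):
    o,d=ray(n,u,v,obs); return o+d*(z-o[2])/d[2]
def pix(n,P,obs=None):
    K,T=cam(n,obs); p=T[:3,:3].T@(np.asarray(P,float)-T[:3,3]); q=K@(p*[1,-1,-1]); return q[:2]/q[2]
E
python3 - <<'E'
from h import *
for nm,u,v,z in [("redcap",348,249,.106),("purple",310,271,.106),("salt",354,165,.09),("millA",318,171,.15),("millB",383,194,.17),("bottle",284,230,.184),("tin",151,192,.067)]:
    print(nm,at("top",u,v,z))
E
```

```text
redcap [ 0.3857 -0.252   0.106 ]
purple [ 0.3275 -0.1511  0.106 ]
salt [ 0.614  -0.2764  0.09  ]
millA [ 0.5874 -0.1681  0.15  ]
millB [ 0.5265 -0.3268  0.17  ]
bottle [ 0.4353 -0.0782  0.184 ]
tin [0.5389 0.2913 0.067 ]
```

View pics/c1.png

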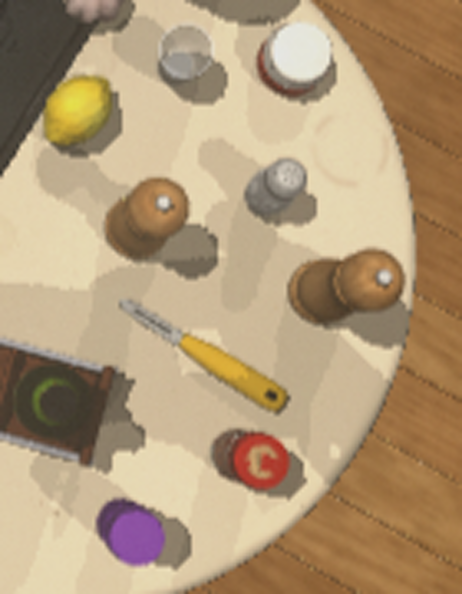

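View pics/c2.png

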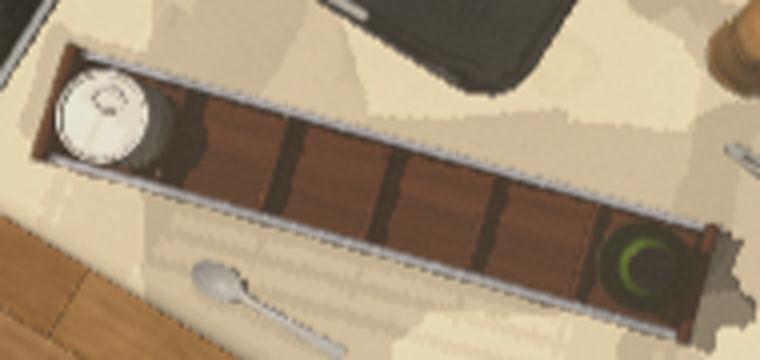

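View pics/c3.png

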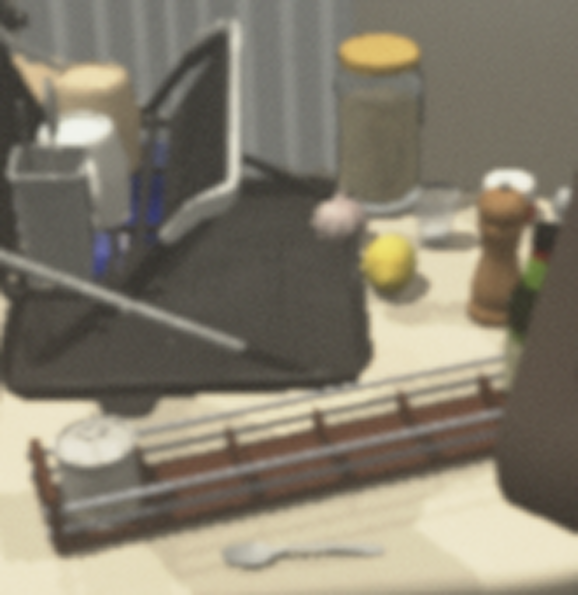

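```bash
python3 - <<'E'
from h import *
# rack corners
C={k:at("top",125+u/4,165+v/4,.060) for k,(u,v) in dict(tl=(70,45),bl=(38,158),tr=(716,228),br=(688,342)).items()}
for k in C: print(k,C[k])
print(np.linalg.norm(C['tl']-C['bl']),np.linalg.norm(C['tr']-C['br']),np.linalg.norm(C['tl']-C['tr']),np.linalg.norm(C['bl']-C['br']))
print("ctr",sum(C.values())/4, "bottle",at("top",125+657/4,165+266/4,.184),"tin",at("top",125+101/4,165+116/4,.067))
d=(C['tl']+C['bl']-C['tr']-C['br']); print("axis yaw deg of y:",np.degrees(np.arctan2(-d[0],d[1])))
print("nadir",pix("top",[.4423,-.0284,0]))
im=cv2.imread('pics/top0.png'); x0,y0,s=270,110,4
big=cv2.resize(im[y0:260,x0:410],None,fx=s,fy=s,interpolation=cv2.INTER_CUBIC)
th=np.linspace(0,2*np.pi,40)
def circ(c,z,r,col):
    p=np.array([(pix("top",[c[0]+r*np.cos(t),c[1]+r*np.sin(t),z])-[x0,y0]+.5)*s-.5 for t in th]).astype(int); cv2.polylines(big,[p],True,col,1)
for (u,v) in [(319.4,171.6),(386.2,194.2)]:
    for H,col,hz in [(.17,(0,0,255),(.141,.0245)),(.15,(255,0,0),(.124,.025))]:
        c=at("top",u,v,H); print(H,c); circ(c,0.005,.029,col); circ(c,*hz,col)
cv2.imwrite('pics/m1.png',big)
E
```

```text
tl [0.5848 0.3197 0.06  ]
bl [0.5036 0.3395 0.06  ]
tr [ 0.457  -0.1413  0.06  ]
br [ 0.3778 -0.1213  0.06  ]
0.08359305777043095 0.0816890306212036 0.4784087038544477 0.4777539934223009
ctr [0.4808 0.0992 0.06  ] bottle [ 0.4317 -0.0911  0.184 ] tin [0.5332 0.2933 0.067 ]
axis yaw deg of y: -15.388928984716213
nadir [263.7224 226.9949]
0.17 [ 0.5827 -0.1686  0.17  ]
0.15 [ 0.5858 -0.1717  0.15  ]
0.17 [ 0.526  -0.3347  0.17  ]
0.15 [ 0.5279 -0.3416  0.15  ]
```

View pics/m1.png

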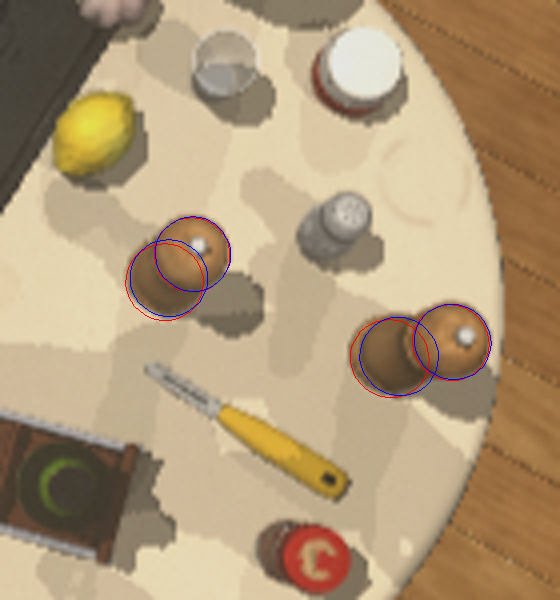

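```bash
cat >> h.py <<'E'
YAW=-15.4
def go(p,yaw=YAW):
    o=robot.observe(); Rc=R.from_quat(o['tcp_rot']); a=np.radians(yaw)
    y=np.array([np.cos(a),np.sin(a),0]); z=np.array([0,0,-1.]); x=np.cross(y,z)
    Rt=R.from_matrix(np.array([x,y,z]).T)
    print("from",o['position'],"to",np.array(p),"t",o['clock'])
    print("shift mm",Rc.inv().apply(np.array(p)-o['position'])*1000,"turn",(Rc.inv()*Rt).as_rotvec())
E
python3 -c "
from h import *
go([.42,-.36,.34])"
```

```text
from [ 0.27   -0.5635  0.2309] to [ 0.42 -0.36  0.34] t 0.15
shift mm [ 223.21   -118.7913 -109.0224] turn [-0.0007 -0.0004 -0.8552]
```

Emit:
{"method": "drive_tool", "body": {"rows": [[[0, 40, -20, -60, 0, 0, -0.11], [0, 75, -40, -109, 0, 0, -0.23], [0, 105, -56, -109, 0, 0, -0.35], [0, 135, -72, -109, 0, 0, -0.47], [0, 165, -88, -109, 0, 0, -0.59], [0, 195, -104, -109, 0, 0, -0.71], [0, 223, -119, -109, 0, 0, -0.83], [0, 223, -119, -109, 0, 0, -0.855], [0, 223, -119, -109, 0, 0, -0.855]]]}}

```text
clock: 0.9
position: [0.4209, -0.3582, 0.3405]
tcp_rot: [0.794, 0.608, -0.0, 0.0]
force: [0.1, -0.1, 0.2]
grip_width: 0.0852
```

```bash
python3 - <<'E'
from h import *
o=robot.observe(); print(o['clock'],o['position'],o['tcp_rot'],o['qpos'])
im=viewer.read_camera("wrist"); cv2.imwrite("pics/w1.png",im)
for n,p in dict(A=[.5858,-.1717,.15],B=[.526,-.3347,.17],jar=[.3857,-.252,.106],salt=[.614,-.2764,.09]).items(): print(n,pix("wrist",p,o),pix("wrist",p[:2]+[0],o))
E
```

```text
0.9 [ 0.4209 -0.3582  0.3405] [ 0.7941  0.6077 -0.      0.0001] [-0.8247  0.292   1.5797 -0.      1.2696 -0.5602]
A [369.1488 -48.8731] [331.1591   5.4739]
B [344.7019 129.4302] [314.671  122.4538]
jar [210.605   91.6266] [221.2948  95.5943]
salt [385.0718  63.0699] [360.5541  72.0462]
```

View pics/w1.png

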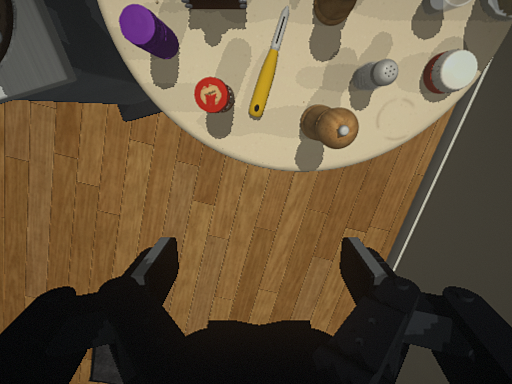

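```bash
python3 - <<'E'
from h import *
im=cv2.imread("pics/w1.png")
cv2.imwrite("pics/w1c.png",cv2.resize(im[50:160,180:400],None,fx=3.6,fy=3.6,interpolation=cv2.INTER_CUBIC))
E
```

```text
(no output)
```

View pics/w1c.png

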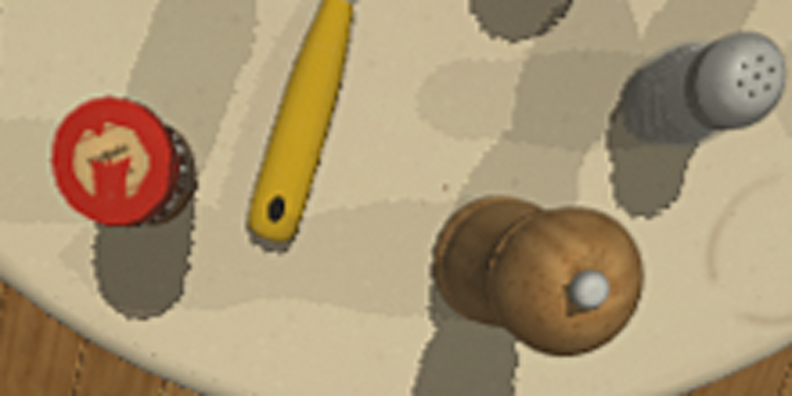

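```bash
cat >> h.py <<'E'
def tri(rays):
    A=np.zeros((3,3));b=np.zeros(3)
    for o,d in rays:
        d=d/np.linalg.norm(d);M=np.eye(3)-np.outer(d,d);A+=M;b+=M@o
    p=np.linalg.solve(A,b); return p,[np.linalg.norm(np.cross(p-o,d/np.linalg.norm(d))) for o,d in rays]
E
python3 - <<'E'
from h import *
for n,t,w,z in [("B",(386.2,194.2),(343.9,130.6),.17),("jar",(348.3,249.3),(211.7,94.7),.106),("salt",(356.5,163.8),(387.8,71.7),.09)]:
    print(n,*tri([ray("top",*t),ray("wrist",*w)]), at("top",*t,z),at("wrist",*w,z), at("wrist",*w,z-.02))
go([.50,-.24,.34])
E
```

```text
B [ 0.5273 -0.339   0.1578] [np.float64(0.00018440097975627688), np.float64(0.000184400979756152)] [ 0.526  -0.3347  0.17  ] [ 0.5241 -0.3373  0.17  ] [ 0.5296 -0.3403  0.15  ]
jar [ 0.3839 -0.2558  0.0931] [np.float64(0.000252868337247113), np.float64(0.0002528683372470736)] [ 0.3849 -0.2527  0.106 ] [ 0.3855 -0.257   0.106 ] [ 0.3826 -0.2553  0.086 ]
salt [ 0.6213 -0.2887  0.0741] [np.float64(0.0015263195132973252), np.float64(0.0015263195132974806)] [ 0.6173 -0.2833  0.09  ] [ 0.6154 -0.2897  0.09  ] [ 0.6244 -0.2897  0.07  ]
from [ 0.4201 -0.3595  0.3403] to [ 0.5  -0.24  0.34] t 0.95
shift mm [136.3802  45.369    0.2623] turn [-0.0001  0.0002  0.0005]
```

Emit:
{"method": "drive_tool", "body": {"rows": [[[0, 36, 12, 0, 0, 0, 0], [0, 70, 24, 0, 0, 0, 0], [0, 105, 35, 0, 0, 0, 0], [0, 136, 45, 0, 0, 0, 0], [0, 136, 45, 0, 0, 0, 0], [0, 136, 45, 0, 0, 0, 0], [0, 136, 45, 0, 0, 0, 0]]]}}

```text
clock: 1.53
position: [0.4988, -0.2421, 0.34]
tcp_rot: [0.796, 0.605, -0.0, -0.0]
force: [0.2, -0.6, -0.4]
grip_width: 0.085
```

```bash
python3 - <<'E'
from h import *
o=robot.observe(); print(o['clock'],o['position'],o['tcp_rot'])
im=viewer.read_camera("wrist"); cv2.imwrite("pics/w2.png",im)
print(robot.observe()['position'])
cv2.imwrite("pics/w2c.png",cv2.resize(im[0:220,100:420],None,fx=2.5,fy=2.5,interpolation=cv2.INTER_CUBIC))
E
```

```text
1.5333 [ 0.4988 -0.2421  0.34  ] [ 0.7961  0.6051 -0.0003 -0.0001]
[ 0.4986 -0.2424  0.3401]
```

View pics/w2c.png

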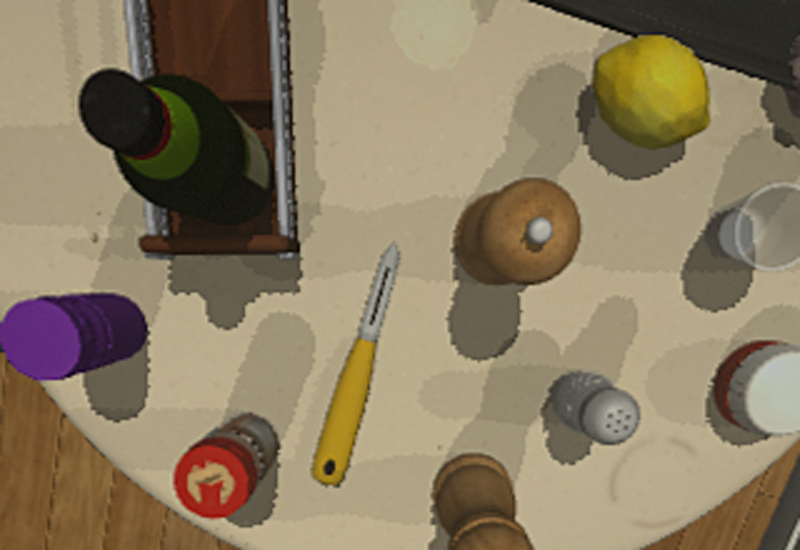

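```bash
python3 - <<'E'
from h import *
o=dict(position=np.array([.4988,-.2421,.34]),tcp_rot=np.array([.7961,.6051,-.0003,-.0001]))
for n,t,w,z in [("A",(319.4,171.6),(315.4,91.8),.15),("jar",(348.3,249.3),(185.2,192.6),.106),("salt",(356.5,163.8),(346.6,167.4),.09)]:
    print(n,*tri([ray("top",*t),ray("wrist",*w,o)]), at("top",*t,z),at("wrist",*w,z,o))
# two wrist views
o1=dict(position=np.array([.4209,-.3582,.3405]),tcp_rot=np.array([.7941,.6077,0,.0001]))
for n,t,w in [("jar",(211.7,94.7),(185.2,192.6)),("salt",(387.8,71.7),(346.6,167.4))]:
    print(n,*tri([ray("wrist",*t,o1),ray("wrist",*w,o)]),at("wrist",*t,.1,o1))
# base-level cues: foot bottom edges, w2
for n,u,v in [("A foot L",100+456/2.5,250/2.5),("A bot",100+490/2.5,283/2.5),("B foot L",100+433/2.5,495/2.5),("B top",100+470/2.5,453/2.5),("B R",100+516/2.5,495/2.5)]: print(n,at("wrist",u,v,.0,o))
E
```

```text
A [ 0.586  -0.1721  0.1468] [np.float64(0.00038821224599602436), np.float64(0.00038821224599578345)] [ 0.5858 -0.1717  0.15  ] [ 0.5849 -0.172   0.15  ]
jar [ 0.3845 -0.2553  0.0993] [np.float64(0.0009154773893132415), np.float64(0.0009154773893132976)] [ 0.3849 -0.2527  0.106 ] [ 0.3867 -0.2547  0.106 ]
salt [ 0.6135 -0.2783  0.1108] [np.float64(0.0004560623270967844), np.float64(0.00045606232709682827)] [ 0.6173 -0.2833  0.09  ] [ 0.6187 -0.2847  0.09  ]
jar [ 0.3854 -0.2555  0.1023] [np.float64(1.4813175689424303e-05), np.float64(1.4813175689247795e-05)] [ 0.3851 -0.2554  0.1   ]
salt [ 0.6214 -0.2878  0.0787] [np.float64(0.00026570067642009177), np.float64(0.00026570067642007035)] [ 0.6116 -0.2877  0.1   ]
A foot L [ 0.5598 -0.1694 -0.    ]
A bot [ 0.5767 -0.196   0.    ]
B foot L [ 0.5017 -0.3308  0.    ]
B top [ 0.5355 -0.3071  0.    ]
B R [ 0.5605 -0.3471  0.    ]
```

```bash
python3 - <<'E'
from h import *
im=viewer.read_camera("scene"); cv2.imwrite("pics/s1.png",im)
cv2.imwrite("pics/s1c.png",cv2.resize(im[120:260,220:400],None,fx=4,fy=4,interpolation=cv2.INTER_CUBIC))
E
```

```text
(no output)
```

View pics/s1c.png

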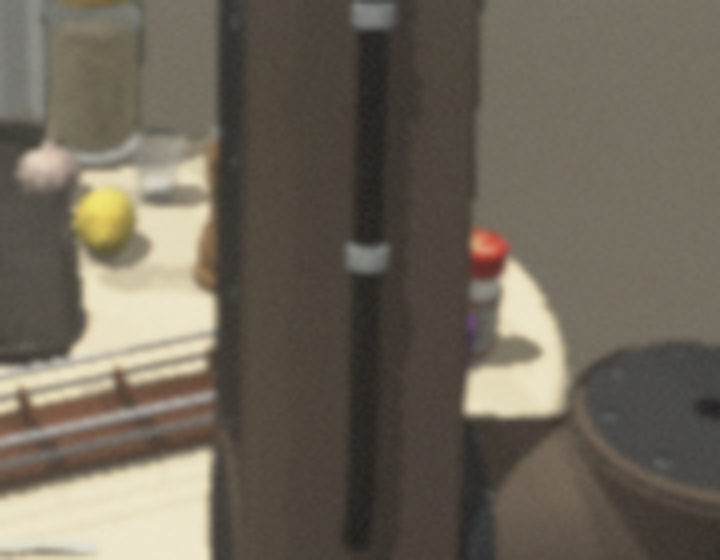

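```bash
python3 -c "
from h import *
go([.527,-.338,.26])"
```

```text
from [ 0.4986 -0.2424  0.3401] to [ 0.527 -0.338  0.26 ] t 1.6333
shift mm [-84.4987  53.0459  80.138 ] turn [-0.0003  0.0003 -0.0028]
```

Emit:
{"method": "drive_tool", "body": {"rows": [[[0, -24, 15, 20, 0, 0, 0], [0, -48, 30, 40, 0, 0, 0], [0, -72, 45, 60, 0, 0, 0], [0, -85, 53, 80, 0, 0, 0], [0, -85, 53, 80, 0, 0, 0], [0, -85, 53, 80, 0, 0, 0], [0, -85, 53, 80, 0, 0, 0]]]}}

```text
clock: 2.22
position: [0.5273, -0.3372, 0.2611]
tcp_rot: [0.796, 0.605, 0.0, 0.0]
force: [-1.5, 1.3, 0.5]
grip_width: 0.0854
```

```bash
python3 - <<'E'
from h import *
o=robot.observe(); print(o['clock'],o['position'],o['tcp_rot'])
im=viewer.read_camera("wrist"); cv2.imwrite("pics/w3.png",im)
for H in (.17,.15):
  c=at("top",386.2,194.2,H); print(H,pix("wrist",c,o))
print([pix("wrist",[.527,-.338,z],o) for z in (0,.15,.17)])
E
```

```text
2.2167 [ 0.5273 -0.3372  0.2611] [0.7959 0.6054 0.0001 0.0003]
0.17 [256.4268 191.5878]
0.15 [260.3996 191.7315]
[array([258.4637, 160.4811]), array([258.4869, 188.494 ]), array([258.492 , 194.7341])]
```

View pics/w3.png

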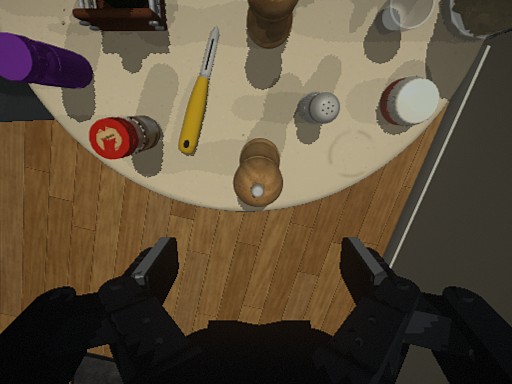

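```bash
python3 - <<'E'
from h import *
im=cv2.imread("pics/w3.png"); x0,y0,s=210,120,6
big=cv2.resize(im[y0:220,x0:310],None,fx=s,fy=s,interpolation=cv2.INTER_CUBIC)
cv2.imwrite("pics/w3c.png",big)
E
```

```text
(no output)
```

View pics/w3c.png

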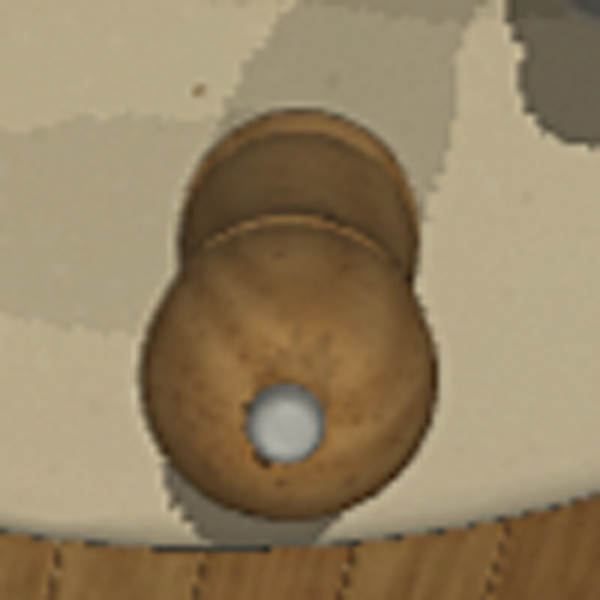

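```bash
python3 - <<'E'
from h import *
from scipy.optimize import least_squares
o=dict(position=np.array([.5273,-.3372,.2611]),tcp_rot=np.array([.7959,.6054,.0001,.0003]))
K,T=cam("wrist",o); print("cam",T[:3,3])
print("foot",at("wrist",260,157.8,.008,o))
for H in(.17,.16,.15): print(H,at("wrist",257.5,190.7,H,o), "head", at("wrist",258.3,182.2,H-.029,o))
print(tri([ray("top",386.2,194.2),ray("wrist",257.5,190.7,o)]))
o1=dict(position=np.array([.4209,-.3582,.3405]),tcp_rot=np.array([.7941,.6077,0,.0001]))
print(tri([ray("wrist",343.9,130.6,o1),ray("wrist",257.5,190.7,o)]))
# head width vs depth
for z in(.124,.141):
  p=np.array([.527,-.338,z]); e=np.array([np.cos(np.radians(-15.4)),np.sin(np.radians(-15.4)),0])
  for r in(.0245,.025): print(z,r,pix("wrist",p+e*r,o)-pix("wrist",p-e*r,o))
E
```

```text
cam [ 0.5462 -0.2683  0.4021]
foot [ 0.5305 -0.3334  0.008 ]
0.17 [ 0.5271 -0.3342  0.17  ] head [ 0.5278 -0.3342  0.141 ]
0.16 [ 0.5263 -0.337   0.16  ] head [ 0.5271 -0.3367  0.131 ]
0.15 [ 0.5255 -0.3398  0.15  ] head [ 0.5264 -0.3393  0.121 ]
(array([ 0.5266, -0.3359,  0.1653]), [np.float64(0.00042226511781116806), np.float64(0.00042226511781114225)])
(array([ 0.5267, -0.3364,  0.1633]), [np.float64(0.00032107509646521433), np.float64(0.000321075096465074)])
0.124 0.0245 [46.9648 -0.0749]
0.124 0.025 [47.9233 -0.0764]
0.141 0.0245 [49.7911 -0.0802]
0.141 0.025 [50.8072 -0.0818]
```

```bash
python3 -c "
from h import *
go([.528,-.3348,.122])"
```

```text
from [ 0.5276 -0.3369  0.2616] to [ 0.528  -0.3348  0.122 ] t 2.2667
shift mm [  2.2061  -0.3791 139.6258] turn [ 0.0015  0.0006 -0.0008]
```

Emit:
{"method": "drive_tool", "body": {"rows": [[[0, 2, 0, 25, 0, 0, 0], [0, 2, 0, 55, 0, 0, 0], [0, 2, 0, 85, 0, 0, 0], [0, 2, 0, 115, 0, 0, 0], [0, 2, 0, 132, 0, 0, 0], [0, 2, 0, 140, 0, 0, 0], [0, 2, 0, 140, 0, 0, 0], [0, 2, 0, 140, 0, 0, 0], [0, 2, 0, 140, 0, 0, 0]]]}}

```text
clock: 3.02
position: [0.529, -0.3353, 0.1223]
tcp_rot: [0.795, 0.606, 0.0, 0.001]
force: [-0.4, 0.2, -0.1]
grip_width: 0.0853
```

Emit:
{"method": "drive_tool", "body": {"rows": [[[0.3, 0, 0, 0, 0, 0, 0], [0.6, 0, 0, 0, 0, 0, 0], [1, 0, 0, 0, 0, 0, 0], [1, 0, 0, 0, 0, 0, 0], [1, 0, 0, 0, 0, 0, 0], [1, 0, 0, 0, 0, 0, 0], [1, 0, 0, 0, 0, 0, 0], [1, 0, 0, 0, 0, 0, 0], [1, 0, 0, 0, 0, 0, 0], [1, 0, 0, 0, 0, 0, 0]]]}}

```text
clock: 3.85
position: [0.5287, -0.3354, 0.1217]
tcp_rot: [0.796, 0.606, 0.0, 0.001]
force: [-1.1, -0.7, 8.7]
grip_width: 0.0448
```

```bash
python3 - <<'E'
from h import *
o=robot.observe(); print(o['clock'],o['position'],o['grip_width'],o['force'],o['qpos'])
im=viewer.read_camera("wrist"); cv2.imwrite("pics/w4.png",im)
E
```

```text
3.85 [ 0.5287 -0.3354  0.1217] 0.044805458391468836 [-1.0711 -0.6542  8.7477] [-0.6707  0.6131  1.6649 -0.0003  0.8614 -0.4015]
```

View pics/w4.png

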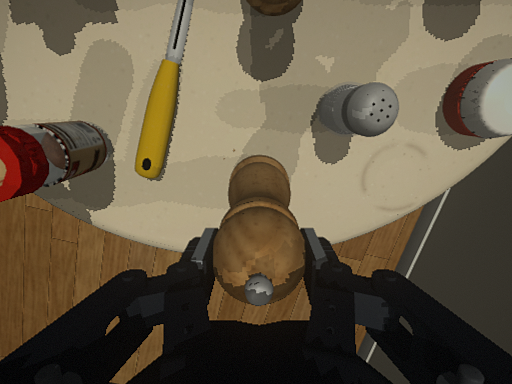

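```bash
python3 - <<'E'
from h import *
o=robot.observe()
im=cv2.imread("pics/w4.png"); x0,y0,s=180,140,5
cv2.imwrite("pics/w4c.png",cv2.resize(im[y0:310,x0:340],None,fx=s*.9,fy=s*.9,interpolation=cv2.INTER_CUBIC)[:600])
a=np.radians(-15.4); yv=np.array([np.cos(a),np.sin(a),0]); xv=np.array([-np.sin(a),np.cos(a),0])
P=o['position'].copy(); P[2]=0
for dx in (-.005,0,.005):
  b=P+xv*dx; print(dx,"footedge",pix("wrist",b+xv*.029+[0,0,.004],o))
  for H in(.17,.15): print("   ",H,"knob",pix("wrist",b+[0,0,H-.003],o),"headwidth",(pix("wrist",b+yv*.0247+[0,0,H-.029],o)-pix("wrist",b-yv*.0247+[0,0,H-.029],o))[0],'headc',pix("wrist",b+[0,0,H-.029],o))
for w in (.024,):
  for k in(0,.0187,.03): print("pad at",k,pix("wrist",o['position']+yv*.0225+[0,0,k],o))
E
```

```text
-0.005 footedge [258.4369 161.3628]
    0.17 knob [259.0573 302.9305] headwidth 98.29327790495398 headc [258.8691 268.0148]
    0.15 knob [258.9062 274.9071] headwidth 86.32870300483225 headc [258.7648 248.6759]
0 footedge [258.4343 156.1274]
    0.17 knob [259.0589 292.5711] headwidth 99.313022547135 headc [258.8684 259.179 ]
    0.15 knob [258.906  265.7584] headwidth 87.11431140040307 headc [258.7633 240.7494]
0.005 footedge [258.4315 150.8345]
    0.17 knob [259.0605 281.9455] headwidth 100.35414770964087 headc [258.8678 250.1579]
    0.15 knob [258.9057 256.4095] headwidth 87.91434949750254 headc [258.7618 232.6773]
pad at 0 [298.5842 241.2102]
pad at 0.0187 [303.8694 258.4147]
pad at 0.03 [307.7876 271.1694]
```

View pics/w4c.png

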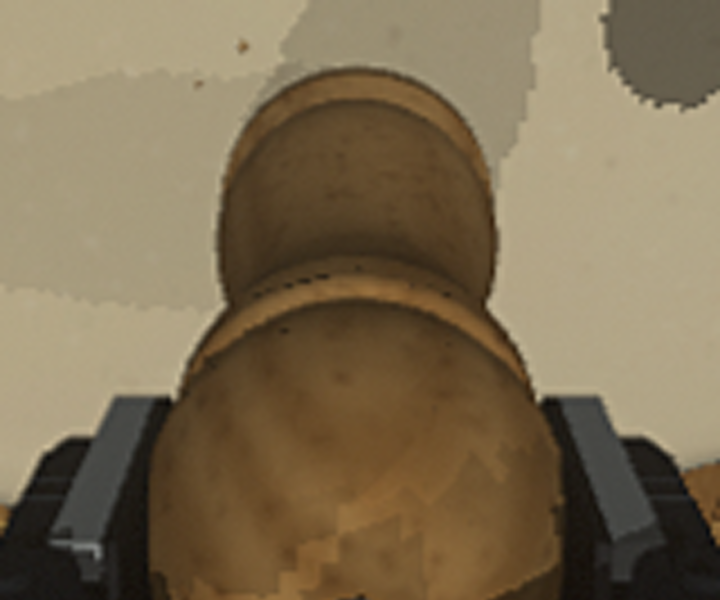

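Emit:
{"method": "drive_tool", "body": {"rows": [[[0, 0, 0, 0, 0, 0, 0], [0, 0, 0, 0, 0, 0, 0], [0, 0, 0, 0, 0, 0, 0], [0, 1, 0, 4, 0, 0, 0], [0, 1, 0, 8, 0, 0, 0], [0, 1, 0, 8, 0, 0, 0], [0.5, 1, 0, 8, 0, 0, 0], [1, 1, 0, 8, 0, 0, 0], [1, 1, 0, 8, 0, 0, 0], [1, 1, 0, 8, 0, 0, 0]]]}}

```text
clock: 4.73
position: [0.5288, -0.3343, 0.113]
tcp_rot: [0.796, 0.606, 0.0, 0.001]
force: [-0.5, 0.5, -0.1]
grip_width: 0.0455
```

Emit:
{"method": "drive_tool", "body": {"rows": [[[1, 0, 0, 0, 0, 0, 0], [1, 0, 0, 0, 0, 0, 0], [1, 0, 0, 0, 0, 0, 0], [1, 0, 0, 0, 0, 0, 0], [1, 0, 0, 0, 0, 0, 0]]]}}

```text
clock: 5.15
position: [0.5288, -0.3342, 0.1129]
tcp_rot: [0.796, 0.606, 0.0, 0.001]
force: [-1.4, 0.0, 5.8]
grip_width: 0.0461
```

Emit:
{"method": "drive_tool", "body": {"rows": [[[1, 0, 0, -10, 0, 0, 0], [1, 0, 0, -30, 0, 0, 0], [1, 0, 0, -60, 0, 0, 0], [1, 0, 0, -90, 0, 0, 0], [1, 0, 0, -120, 0, 0, 0], [1, 0, 0, -150, 0, 0, 0], [1, 0, 0, -180, 0, 0, 0], [1, 0, 0, -205, 0, 0, 0], [1, 0, 0, -215, 0, 0, 0], [1, 0, 0, -215, 0, 0, 0]]]}}

```text
clock: 5.98
position: [0.5289, -0.3341, 0.3297]
tcp_rot: [0.796, 0.606, 0.0, 0.002]
force: [0.6, 0.7, -1.2]
grip_width: 0.0456
```

```bash
python3 - <<'E'
from h import *
o=robot.observe(); print(o['grip_width'],o['force'])
a=np.radians(15.4);d=np.array([np.sin(a),np.cos(a)])
s=np.array([.481,.099])-.117*d; print(s)
go([s[0]+.0,s[1],.328])
cv2.imwrite("pics/s2.png",viewer.read_camera("scene"))
E
```

```text
0.04562879639377374 [ 0.5502  0.7442 -1.2397]
[ 0.4499 -0.0138]
from [ 0.5289 -0.3341  0.3297] to [ 0.4499 -0.0138  0.328 ] t 5.9833
shift mm [ 287.828  -161.1947    0.6854] turn [ 0.0036  0.0015 -0.0001]
```

View pics/s2.png

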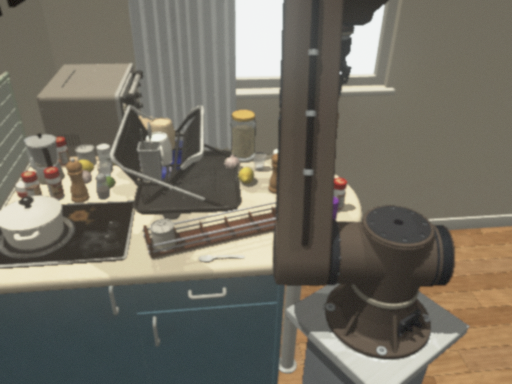

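Emit:
{"method": "drive_tool", "body": {"rows": [[[1, 20, -11, 0, 0, 0, 0], [1, 55, -31, 0, 0, 0, 0], [1, 90, -50, 0, 0, 0, 0], [1, 125, -70, 0, 0, 0, 0], [1, 160, -90, 0, 0, 0, 0], [1, 195, -109, 0, 0, 0, 0], [1, 230, -129, 0, 0, 0, 0], [1, 262, -147, 0, 0, 0, 0], [1, 282, -158, 0, 0, 0, 0], [1, 288, -161, 0, 0, 0, 0]]]}}

```text
clock: 6.87
position: [0.4481, -0.0107, 0.3257]
tcp_rot: [0.795, 0.607, -0.001, -0.001]
force: [0.0, -0.3, -1.1]
grip_width: 0.0458
```

Emit:
{"method": "drive_tool", "body": {"rows": [[[1, 0, 0, 0, 0, 0, 0], [1, 0, 0, 0, 0, 0, 0], [1, 0, 0, 0, 0, 0, 0]]]}}

```text
clock: 7.12
position: [0.4501, -0.0144, 0.3265]
tcp_rot: [0.796, 0.606, -0.001, -0.0]
force: [0.6, -0.3, -1.2]
grip_width: 0.0455
```

```bash
python3 - <<'E'
from h import *
o=robot.observe(); print(o)
im=viewer.read_camera("wrist"); cv2.imwrite("pics/w5.png",im)
E
```

```text
{'clock': 7.1167, 'qpos': array([-0.1787,  0.1403,  1.8203, -0.0004,  1.1823,  0.0912]), 'dq': array([-0.009 , -0.0015, -0.0051,  0.0001,  0.0025,  0.005 ]), 'joint_efforts': array([  0.8163, -39.3736, -28.0759,   0.0208,   0.0087,   0.0025]), 'position': array([ 0.4501, -0.0144,  0.3265]), 'tcp_rot': array([ 0.7958,  0.6056, -0.0005, -0.0003]), 'force': array([ 0.5907, -0.2528, -1.1528]), 'moment': array([-0.0014, -0.0093, -0.0445]), 'grip_width': 0.045546292926460535}
```

View pics/w5.png

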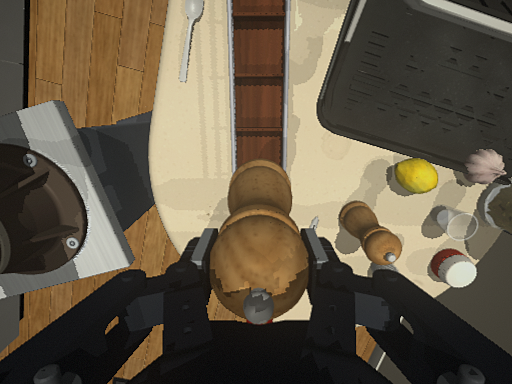

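```bash
python3 - <<'E'
from h import *
o=dict(position=np.array([.4501,-.0144,.3265]),tcp_rot=np.array([.7958,.6056,-.0005,-.0003]))
im=cv2.imread("pics/w5.png")
cv2.imwrite("pics/w5c.png",cv2.resize(im[0:180,180:340],None,fx=3.3,fy=3.3,interpolation=cv2.INTER_CUBIC))
c=np.array([.481,.099]);a=np.radians(15.4);d=np.array([np.sin(a),np.cos(a)]);x=np.array([d[1],-d[0]])
for k in (-156,-78,0,78,156):
  b=c+d*k/1000
  for s in (-1,0,1): 
    q=b+x*s*.040; print(k,s,(pix("wrist",[*q,.037],o)-[180,0])*3.3, end=' ')
  print()
E
```

```text
-156 -1 [177.7289 595.4037] -156 0 [259.5652 595.3424] -156 1 [341.4084 595.2811] 
-78 -1 [173.2726 432.5688] -78 0 [259.398  432.4972] -78 1 [345.5308 432.4256] 
0 -1 [168.3234 251.7217] 0 0 [259.2122 251.6378] 0 1 [350.1094 251.554 ] 
78 -1 [162.7946  49.6986] 78 0 [259.0047  49.6001] 78 1 [355.2241  49.5015] 
156 -1 [ 156.5783 -177.451 ] 156 0 [ 258.7713 -177.5674] 156 1 [ 360.975  -177.6838]
```

View pics/w5c.png

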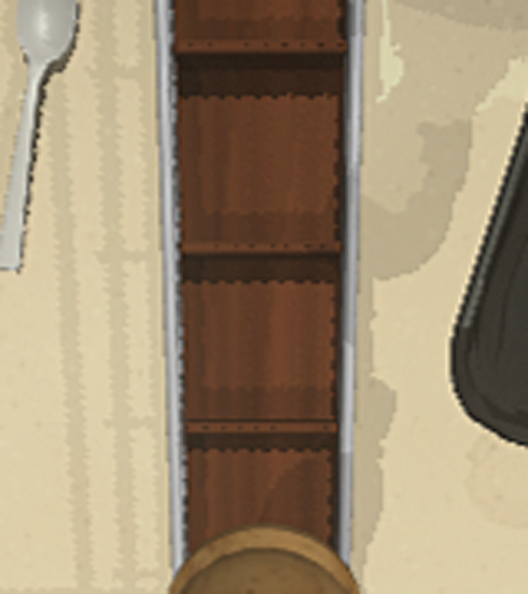

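```bash
python3 - <<'E'
from h import *
o=dict(position=np.array([.4501,-.0144,.3265]),tcp_rot=np.array([.7958,.6056,-.0005,-.0003]))
a=np.radians(-15.4); xv=np.array([-np.sin(a),np.cos(a),0]);yv=np.array([np.cos(a),np.sin(a),0])
for dx in(-.004,-.002,0,.002): print(dx,pix("wrist",o['position']+xv*(.029+dx)+[0,0,-.113+.004],o),pix("wrist",o['position']+xv*dx+[0,0,-.113+.167],o), pix("wrist",o['position']+xv*dx+yv*.029+[0,0,-.113+.004],o),pix("wrist",o['position']+xv*dx-yv*.029+[0,0,-.113+.004],o))
c=np.array([.482,.1002]);a=np.radians(15.4);d=np.array([np.sin(a),np.cos(a)])
for k in(-117,-39,39,117): print(k,c+d*k/1000)
E
```

```text
-0.004 [258.7847 162.0677] [258.7048 315.9454] [289.382  192.2627] [228.2432 192.3072]
-0.002 [258.7828 159.9112] [258.6998 311.5632] [289.4468 190.2398] [228.175  190.2847]
0 [258.7809 157.745 ] [258.6948 307.1331] [289.5118 188.2081] [228.1064 188.2533]
0.002 [258.779 155.569] [258.6897 302.6542] [289.5771 186.1675] [228.0375 186.213 ]
-117 [ 0.4509 -0.0126]
-39 [0.4716 0.0626]
39 [0.4924 0.1378]
117 [0.5131 0.213 ]
```

```bash
python3 -c "
from h import *
go([.4505,-.0105,.130])"
```

```text
from [ 0.4502 -0.0145  0.3267] to [ 0.4505 -0.0105  0.13  ] t 7.1667
shift mm [  4.0562  -0.5631 196.656 ] turn [-0.001   0.0003 -0.0015]
```

Emit:
{"method": "drive_tool", "body": {"rows": [[[1, 4, -0.5, 20, 0, 0, 0], [1, 4, -0.5, 50, 0, 0, 0], [1, 4, -0.5, 80, 0, 0, 0], [1, 4, -0.5, 110, 0, 0, 0], [1, 4, -0.5, 135, 0, 0, 0], [1, 4, -0.5, 155, 0, 0, 0], [1, 4, -0.5, 170, 0, 0, 0], [1, 4, -0.5, 182, 0, 0, 0], [1, 4, -0.5, 191, 0, 0, 0], [1, 4, -0.5, 196, 0, 0, 0]]]}}

```text
clock: 8.0
position: [0.4504, -0.0103, 0.1301]
tcp_rot: [0.796, 0.605, -0.001, -0.0]
force: [-0.3, -0.1, -2.7]
grip_width: 0.0454
```

Emit:
{"method": "drive_tool", "body": {"rows": [[[1, 0, 0, 0, 0, 0, 0], [1, 0, 0, 1, 0, 0, 0], [1, 0, 0, 2, 0, 0, 0]]]}}

```text
clock: 8.25
position: [0.4509, -0.0098, 0.1298]
tcp_rot: [0.796, 0.606, 0.0, 0.0]
force: [-0.2, -0.4, -2.0]
grip_width: 0.0456
```

```bash
python3 - <<'E'
from h import *
o=robot.observe(); print(o['position'],o['force'],o['grip_width'])
im=viewer.read_camera("wrist"); cv2.imwrite("pics/w6.png",im)
E
```

```text
[ 0.4509 -0.0098  0.1298] [-0.2379 -0.4293 -1.9658] 0.04559568196953431
```

View pics/w6.png

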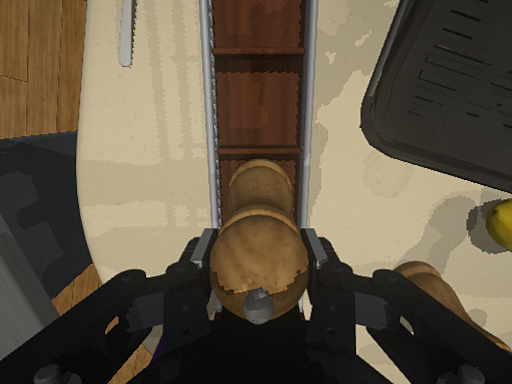

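Emit:
{"method": "drive_tool", "body": {"rows": [[[1, 0, 0, 1, 0, 0, 0], [1, 0, 0, 2, 0, 0, 0], [1, 0, 0, 3, 0, 0, 0], [1, 0, 0, 3, 0, 0, 0], [1, 0, 0, 3, 0, 0, 0]]]}}

```text
clock: 8.72
position: [0.4505, -0.0095, 0.1263]
tcp_rot: [0.796, 0.606, -0.0, 0.0]
force: [0.2, -0.7, -1.3]
grip_width: 0.0454
```

Emit:
{"method": "drive_tool", "body": {"rows": [[[1, 0, 0, 0.7, 0, 0, 0], [1, 0, 0, 1.4, 0, 0, 0], [1, 0, 0, 2, 0, 0, 0], [1, 0, 0, 2, 0, 0, 0]]]}}

```text
clock: 9.05
position: [0.4506, -0.0096, 0.1249]
tcp_rot: [0.796, 0.606, 0.0, 0.0]
force: [-2.4, -0.4, 9.2]
grip_width: 0.0456
```

Emit:
{"method": "drive_tool", "body": {"rows": [[[0.8, 0, 0, -0.5, 0, 0, 0], [0.5, 0, 0, -0.5, 0, 0, 0], [0, 0, 0, -0.5, 0, 0, 0], [0, 0, 0, -0.5, 0, 0, 0], [0, 0, 0, -0.5, 0, 0, 0], [0, 0, 0, -0.5, 0, 0, 0], [0, 0, 0, -0.5, 0, 0, 0]]]}}

```text
clock: 9.63
position: [0.4505, -0.0096, 0.1247]
tcp_rot: [0.796, 0.606, -0.0, 0.0]
force: [-0.2, -1.0, -0.1]
grip_width: 0.0854
```

Emit:
{"method": "drive_tool", "body": {"rows": [[[0, 0, 0, -15, 0, 0, 0], [0, 0, 0, -45, 0, 0, 0], [0, 0, 0, -80, 0, 0, 0], [0, 0, 0, -115, 0, 0, 0], [0, 0, 0, -115, 0, 0, 0], [0, 0, 0, -115, 0, 0, 0]]]}}

```text
clock: 10.13
position: [0.4509, -0.0096, 0.2412]
tcp_rot: [0.796, 0.606, 0.001, 0.001]
force: [0.9, -0.2, -0.4]
grip_width: 0.0852
```

```bash
python3 - <<'E'
from h import *
o=robot.observe(); print(o['position'],o['force'],o['grip_width'])
im=viewer.read_camera("wrist"); cv2.imwrite("pics/w7.png",im)
go([.586,-.172,.25])
E
```

```text
[ 0.4509 -0.0096  0.2412] [ 0.8518 -0.1866 -0.3675] 0.08524865888002602
from [ 0.4503 -0.0095  0.2399] to [ 0.586 -0.172  0.25 ] t 10.1833
shift mm [-120.5846  173.9652   -9.9446] turn [ 0.0009  0.     -0.0002]
```

View pics/w7.png

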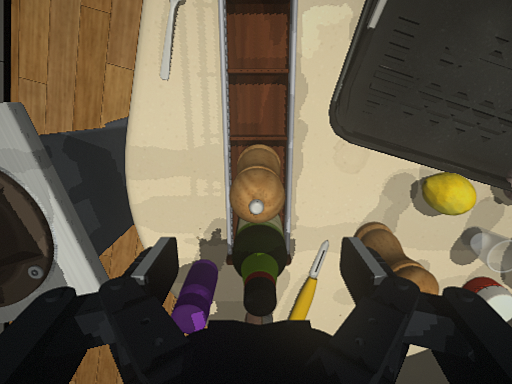

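Emit:
{"method": "drive_tool", "body": {"rows": [[[0, -20, 29, -10, 0, 0, 0], [0, -42, 60, -10, 0, 0, 0], [0, -64, 92, -10, 0, 0, 0], [0, -86, 124, -10, 0, 0, 0], [0, -106, 153, -10, 0, 0, 0], [0, -118, 170, -10, 0, 0, 0], [0, -120.5, 174, -10, 0, 0, 0], [0, -120.5, 174, -10, 0, 0, 0], [0, -120.5, 174, -10, 0, 0, 0]]]}}

```text
clock: 10.93
position: [0.5854, -0.1713, 0.2484]
tcp_rot: [0.796, 0.606, -0.001, -0.001]
force: [-0.3, 0.9, 0.4]
grip_width: 0.0854
```

```bash
python3 - <<'E'
from h import *
o=robot.observe(); print(o['position'],o['tcp_rot'])
im=viewer.read_camera("wrist"); x0,y0,s=200,110,5
cv2.imwrite("pics/w8.png",im); cv2.imwrite("pics/w8c.png",cv2.resize(im[y0:225,x0:320],None,fx=s,fy=s,interpolation=cv2.INTER_CUBIC))
E
```

```text
[ 0.5854 -0.1713  0.2484] [ 0.7956  0.6059 -0.0006 -0.0012]
```

View pics/w8c.png

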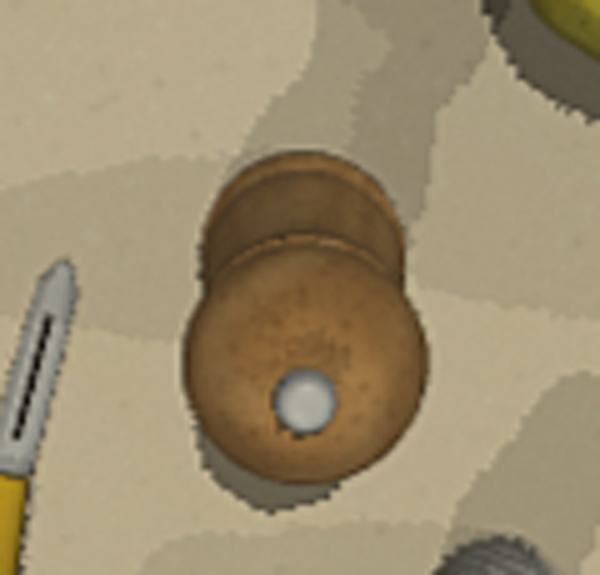

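```bash
python3 - <<'E'
from h import *
o=dict(position=np.array([.5854,-.1713,.2484]),tcp_rot=np.array([.7956,.6059,-.0006,-.0012]))
for z in(.15,.17): print(z,at("wrist",261,190.2,z,o))
print("headc",at("wrist",261.2,110+365/5,.121,o))
a=np.radians(-15.4); xv=np.array([-np.sin(a),np.cos(a),0])
print("foot",at("wrist",260.7,140,.004,o)-.029*xv)
go([.5865,-.1702,.099])
E
```

```text
0.15 [ 0.5875 -0.1706  0.15  ]
0.17 [ 0.5889 -0.1649  0.17  ]
headc [ 0.5876 -0.1716  0.121 ]
foot [ 0.5881 -0.17    0.004 ]
from [ 0.5854 -0.171   0.249 ] to [ 0.5865 -0.1702  0.099 ] t 10.9833
shift mm [  1.0112   1.1487 149.9539] turn [-0.0019 -0.0003  0.0002]
```

Emit:
{"method": "drive_tool", "body": {"rows": [[[0, 1, 2, 25, 0, 0, 0], [0, 1, 2, 55, 0, 0, 0], [0, 1, 2, 85, 0, 0, 0], [0, 1, 2, 115, 0, 0, 0], [0, 1, 2, 138, 0, 0, 0], [0, 1, 2, 149, 0, 0, 0], [0, 1, 2, 149, 0, 0, 0], [0, 1, 2, 149, 0, 0, 0], [0.5, 1, 2, 149, 0, 0, 0], [1, 1, 2, 149, 0, 0, 0]]]}}

```text
clock: 11.82
position: [0.589, -0.1716, 0.1025]
tcp_rot: [0.795, 0.606, 0.001, 0.001]
force: [0.2, -0.5, -1.1]
grip_width: 0.0638
```

Emit:
{"method": "drive_tool", "body": {"rows": [[[1, 0, 0, 0, 0, 0, 0], [1, 0, 0, 0, 0, 0, 0], [1, 0, 0, 0, 0, 0, 0], [1, 0, 0, 0, 0, 0, 0], [1, 0, 0, 0, 0, 0, 0], [1, 0, 0, 0, 0, 0, 0], [1, 0, 0, 0, 0, 0, 0], [1, 0, 0, 0, 0, 0, 0]]]}}

```text
clock: 12.48
position: [0.589, -0.1718, 0.1027]
tcp_rot: [0.796, 0.606, 0.001, 0.001]
force: [-1.6, 0.5, 10.0]
grip_width: 0.0466
```

Emit:
{"method": "drive_tool", "body": {"rows": [[[1, 0, 0, -10, 0, 0, 0], [1, 0, 0, -30, 0, 0, 0], [1, 0, 0, -60, 0, 0, 0], [1, 0, 0, -90, 0, 0, 0], [1, 0, 0, -120, 0, 0, 0], [1, 0, 0, -150, 0, 0, 0], [1, 0, 0, -180, 0, 0, 0], [1, 0, 0, -205, 0, 0, 0], [1, 0, 0, -215, 0, 0, 0], [1, 0, 0, -215, 0, 0, 0]]]}}

```text
clock: 13.32
position: [0.5887, -0.1716, 0.3185]
tcp_rot: [0.796, 0.606, 0.001, 0.002]
force: [0.3, 0.1, -2.9]
grip_width: 0.0466
```

```bash
python3 - <<'E'
from h import *
go([.4716,.0646,.312])
E
```

```text
from [ 0.5887 -0.1716  0.3185] to [0.4716 0.0646 0.312 ] t 13.3167
shift mm [ 196.5968 -175.7285    5.5871] turn [ 0.0044  0.0006 -0.0002]
```

Emit:
{"method": "drive_tool", "body": {"rows": [[[1, 18, -16, 0, 0, 0, 0], [1, 44, -39, 0, 0, 0, 0], [1, 70, -63, 0, 0, 0, 0], [1, 96, -86, 0, 0, 0, 0], [1, 122, -109, 0, 0, 0, 0], [1, 148, -132, 0, 0, 0, 0], [1, 172, -154, 0, 0, 0, 0], [1, 190, -170, 0, 0, 0, 0], [1, 196.5, -175.5, 0, 0, 0, 0], [1, 196.5, -175.5, 0, 0, 0, 0]]]}}

```text
clock: 14.15
position: [0.4703, 0.0659, 0.3147]
tcp_rot: [0.795, 0.607, -0.001, -0.001]
force: [0.5, 1.3, -2.0]
grip_width: 0.0466
```

Emit:
{"method": "drive_tool", "body": {"rows": [[[1, 0, 0, 0, 0, 0, 0], [1, 0, 0, 0, 0, 0, 0], [1, 0, 0, 0, 0, 0, 0]]]}}

```text
clock: 14.4
position: [0.4719, 0.0636, 0.3153]
tcp_rot: [0.796, 0.605, -0.0, -0.0]
force: [0.7, 0.2, -2.5]
grip_width: 0.0465
```

```bash
cat >> h.py <<'E'
RC=np.array([.482,.1002])
def chk(fn,off,H,r,ks=(0,78,156)):
    """off: TCP height above underside"""
    o=robot.observe(); im=viewer.read_camera("wrist"); cv2.imwrite(f"pics/{fn}.png",im)
    cv2.imwrite(f"pics/{fn}c.png",cv2.resize(im[0:200,170:350],None,fx=3,fy=3,interpolation=cv2.INTER_CUBIC))
    print(o['position'],o['force'],o['tcp_rot'],o['grip_width'])
    a=np.radians(-15.4); xv=np.array([-np.sin(a),np.cos(a),0]);yv=np.array([np.cos(a),np.sin(a),0])
    f=lambda P:(pix("wrist",P,o)-[170,0])*3
    for k in ks:
        b=np.r_[RC,.037]+xv*k/1000; print("div",k,f(b-yv*.0365),f(b+yv*.0365))
    for dx in(-.004,0,.004):
        b=o['position']+[0,0,-off+.003]+xv*dx; print("foot dx",dx,"edge",f(b+xv*r),"L/R",f(b-yv*r),f(b+yv*r))
E
python3 -c "
from h import *
chk('w9',.1027,.15,.029)"
```

```text
[0.4719 0.0636 0.3153] [ 0.6622  0.2011 -2.4777] [ 0.7959  0.6054 -0.0004 -0.0001] 0.0465016313832554
div 0 [192.9662 398.2189] [339.4431 398.0269]
div 78 [188.5851 229.7354] [343.378  229.5288]
div 156 [183.6765  40.9696] [347.7866  40.7462]
foot dx -0.004 edge [266.1454 491.9873] L/R [171.3262 585.7775] [361.2272 585.5337]
foot dx 0 edge [266.1268 478.5699] L/R [170.88   573.2231] [361.6386 572.9779]
foot dx 0.004 edge [266.108  465.0267] L/R [170.4298 560.5548] [362.0537 560.3081]
```

View pics/w9c.png

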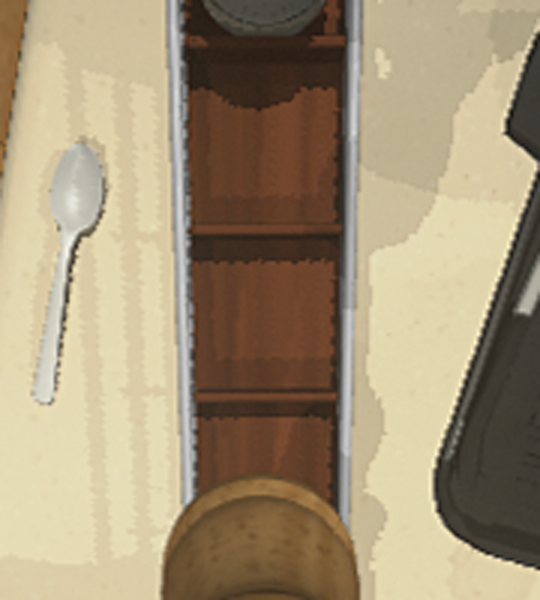

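```bash
python3 -c "
from h import *
go([.4731,.0614,.118])"
```

```text
from [0.4719 0.0637 0.3154] to [0.4731 0.0614 0.118 ] t 14.45
shift mm [ -1.7965   1.9002 197.3668] turn [-0.0005  0.0003 -0.0015]
```

Emit:
{"method": "drive_tool", "body": {"rows": [[[1, -2, 2, 20, 0, 0, 0], [1, -2, 2, 50, 0, 0, 0], [1, -2, 2, 80, 0, 0, 0], [1, -2, 2, 110, 0, 0, 0], [1, -2, 2, 135, 0, 0, 0], [1, -2, 2, 155, 0, 0, 0], [1, -2, 2, 170, 0, 0, 0], [1, -2, 2, 182, 0, 0, 0], [1, -2, 2, 192, 0, 0, 0], [1, -2, 2, 197, 0, 0, 0]]]}}

```text
clock: 15.28
position: [0.4728, 0.0614, 0.1174]
tcp_rot: [0.796, 0.605, -0.001, -0.0]
force: [-0.6, 0.4, -3.2]
grip_width: 0.0467
```

Emit:
{"method": "drive_tool", "body": {"rows": [[[1, 0, 0, 0, 0, 0, 0], [1, 0, 0, 0, 0, 0, 0], [1, 0, 0, 1, 0, 0, 0], [1, 0, 0, 1, 0, 0, 0]]]}}

```text
clock: 15.62
position: [0.4732, 0.062, 0.1183]
tcp_rot: [0.796, 0.606, 0.0, 0.0]
force: [-0.4, -0.4, -1.7]
grip_width: 0.0461
```

Emit:
{"method": "drive_tool", "body": {"rows": [[[1, 0, 0, 1, 0, 0, 0], [1, 0, 0, 1.8, 0, 0, 0], [1, 0, 0, 2.4, 0, 0, 0], [1, 0, 0, 2.8, 0, 0, 0], [1, 0, 0, 2.8, 0, 0, 0]]]}}

```text
clock: 16.03
position: [0.4728, 0.0621, 0.1149]
tcp_rot: [0.796, 0.606, -0.0, 0.0]
force: [0.1, 0.2, -1.6]
grip_width: 0.0465
```

Emit:
{"method": "drive_tool", "body": {"rows": [[[1, 0, 0, 0.5, 0, 0, 0], [1, 0, 0, 1, 0, 0, 0], [1, 0, 0, 1.4, 0, 0, 0], [1, 0, 0, 1.4, 0, 0, 0]]]}}

```text
clock: 16.37
position: [0.4731, 0.0623, 0.1147]
tcp_rot: [0.796, 0.606, 0.001, 0.0]
force: [-4.0, 2.3, 15.4]
grip_width: 0.0464
```

Contact; release and check.

Emit:
{"method": "drive_tool", "body": {"rows": [[[0.8, 0, 0, -0.5, 0, 0, 0], [0.5, 0, 0, -0.5, 0, 0, 0], [0, 0, 0, -0.5, 0, 0, 0], [0, 0, 0, -0.5, 0, 0, 0], [0, 0, 0, -0.5, 0, 0, 0], [0, 0, 0, -0.5, 0, 0, 0], [0, 0, 0, -0.5, 0, 0, 0]]]}}

```text
clock: 16.95
position: [0.4729, 0.0621, 0.114]
tcp_rot: [0.796, 0.606, -0.0, 0.0]
force: [0.3, -0.1, 0.5]
grip_width: 0.0852
```

Emit:
{"method": "drive_tool", "body": {"rows": [[[0, 0, 0, -15, 0, 0, 0], [0, 0, 0, -45, 0, 0, 0], [0, 0, 0, -80, 0, 0, 0], [0, 0, 0, -115, 0, 0, 0], [0, 0, 0, -130, 0, 0, 0], [0, 0, 0, -130, 0, 0, 0]]]}}

```text
clock: 17.45
position: [0.474, 0.0621, 0.2475]
tcp_rot: [0.796, 0.606, 0.002, 0.002]
force: [-0.6, -0.2, -0.3]
grip_width: 0.0852
```

```bash
python3 - <<'E'
from h import *
o=robot.observe(); print(o['position'],o['force'],o['grip_width'])
im=viewer.read_camera("wrist"); cv2.imwrite("pics/w10.png",im)
go([.386,-.255,.25])
E
```

```text
[0.474  0.0621 0.2475] [-0.6131 -0.2043 -0.292 ] 0.08522000968400822
from [0.4733 0.0621 0.2454] to [ 0.386 -0.255  0.25 ] t 17.5
shift mm [-328.8576    0.1646   -4.8717] turn [ 0.0032 -0.0007 -0.0002]
```

View pics/w10.png

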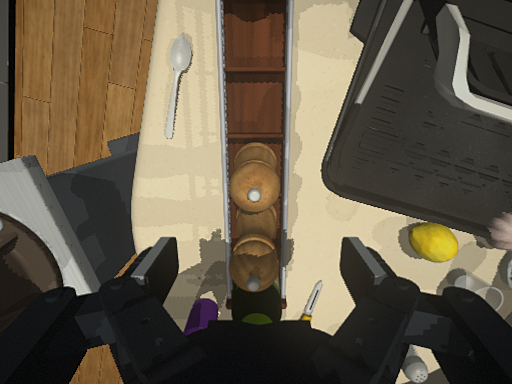

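Emit:
{"method": "drive_tool", "body": {"rows": [[[0, -25, 0, -5, 0, 0, 0], [0, -62, 0, -5, 0, 0, 0], [0, -100, 0, -5, 0, 0, 0], [0, -138, 0, -5, 0, 0, 0], [0, -176, 0, -5, 0, 0, 0], [0, -214, 0, -5, 0, 0, 0], [0, -252, 0, -5, 0, 0, 0], [0, -288, 0, -5, 0, 0, 0], [0, -315, 0, -5, 0, 0, 0], [0, -329, 0, -5, 0, 0, 0]]]}}

```text
clock: 18.33
position: [0.3841, -0.2575, 0.2475]
tcp_rot: [0.796, 0.605, -0.0, -0.001]
force: [-0.2, -0.2, 0.5]
grip_width: 0.0854
```

Emit:
{"method": "drive_tool", "body": {"rows": [[[0, 0, 0, 0, 0, 0, 0], [0, 0, 0, 0, 0, 0, 0], [0, 0, 0, 0, 0, 0, 0]]]}}

```text
clock: 18.58
position: [0.3853, -0.2543, 0.2482]
tcp_rot: [0.796, 0.606, -0.0, -0.001]
force: [-0.3, -0.2, 0.3]
grip_width: 0.0851
```

```bash
python3 - <<'E'
from h import *
o=robot.observe(); print(o['position'],o['tcp_rot'])
im=viewer.read_camera("wrist"); cv2.imwrite("pics/w11.png",im)
print([pix("wrist",[.3855,-.255,z],o) for z in (0,.106)])
E
```

```text
[ 0.3853 -0.2543  0.2482] [ 0.7955  0.6059 -0.0001 -0.0008]
[array([259.2018, 162.1282]), array([259.2717, 180.3747])]
```

View pics/w11.png

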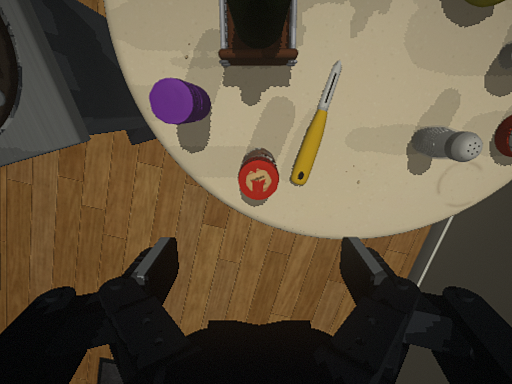

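Emit:
{"method": "drive_tool", "body": {"rows": [[[0, 0.5, 0, 25, 0, 0, 0], [0, 0.5, 0, 55, 0, 0, 0], [0, 0.5, 0, 85, 0, 0, 0], [0, 0.5, 0, 115, 0, 0, 0], [0, 0.5, 0, 145, 0, 0, 0], [0, 0.5, 0, 165, 0, 0, 0], [0, 0.5, 0, 174, 0, 0, 0], [0, 0.5, 0, 174, 0, 0, 0], [0, 0.5, 0, 174, 0, 0, 0], [0.4, 0.5, 0, 174, 0, 0, 0]]]}}

```text
clock: 19.47
position: [0.3861, -0.2547, 0.0762]
tcp_rot: [0.795, 0.606, 0.0, 0.001]
force: [0.3, 0.2, 0.8]
grip_width: 0.0752
```

Emit:
{"method": "drive_tool", "body": {"rows": [[[0.7, 0, 0, 0, 0, 0, 0], [1, 0, 0, 0, 0, 0, 0], [1, 0, 0, 0, 0, 0, 0], [1, 0, 0, 0, 0, 0, 0], [1, 0, 0, 0, 0, 0, 0], [1, 0, 0, 0, 0, 0, 0], [1, 0, 0, 0, 0, 0, 0], [1, 0, 0, 0, 0, 0, 0], [1, 0, 0, 0, 0, 0, 0], [1, 0, 0, 0, 0, 0, 0]]]}}

```text
clock: 20.3
position: [0.3857, -0.2549, 0.0762]
tcp_rot: [0.796, 0.606, 0.0, 0.001]
force: [-3.4, 1.2, 12.0]
grip_width: 0.0435
```

Emit:
{"method": "drive_tool", "body": {"rows": [[[1, 0, 0, -10, 0, 0, 0], [1, 0, 0, -30, 0, 0, 0], [1, 0, 0, -60, 0, 0, 0], [1, 0, 0, -90, 0, 0, 0], [1, 0, 0, -120, 0, 0, 0], [1, 0, 0, -150, 0, 0, 0], [1, 0, 0, -180, 0, 0, 0], [1, 0, 0, -205, 0, 0, 0], [1, 0, 0, -215, 0, 0, 0], [1, 0, 0, -215, 0, 0, 0]]]}}

```text
clock: 21.13
position: [0.3859, -0.2549, 0.2928]
tcp_rot: [0.796, 0.606, 0.0, 0.003]
force: [-0.5, 0.0, -1.6]
grip_width: 0.0429
```

```bash
python3 - <<'E'
from h import *
go([.4924,.1378,.285])
E
```

```text
from [ 0.3859 -0.2549  0.2928] to [0.4924 0.1378 0.285 ] t 21.1333
shift mm [406.9183  -1.7705   6.8538] turn [ 0.0046  0.0023 -0.0003]
```

Emit:
{"method": "drive_tool", "body": {"rows": [[[1, 20, 0, 0, 0, 0, 0], [1, 58, 0, 0, 0, 0, 0], [1, 96, 0, 0, 0, 0, 0], [1, 134, -0.5, 0, 0, 0, 0], [1, 172, -1, 0, 0, 0, 0], [1, 210, -1, 0, 0, 0, 0], [1, 248, -1, 0, 0, 0, 0], [1, 286, -1, 0, 0, 0, 0], [1, 324, -1.5, 0, 0, 0, 0], [1, 360, -1.5, 0, 0, 0, 0]]]}}

```text
clock: 21.97
position: [0.4794, 0.095, 0.2891]
tcp_rot: [0.795, 0.606, -0.001, -0.0]
force: [1.0, 0.2, -0.5]
grip_width: 0.0429
```

Emit:
{"method": "drive_tool", "body": {"rows": [[[1, 30, 0, 0, 0, 0, 0], [1, 47, 0, 0, 0, 0, 0], [1, 47, 0, 0, 0, 0, 0], [1, 47, 0, 0, 0, 0, 0], [1, 47, 0, 0, 0, 0, 0]]]}}

```text
clock: 22.38
position: [0.4918, 0.1377, 0.2893]
tcp_rot: [0.796, 0.606, -0.001, -0.0]
force: [0.5, 0.0, -0.5]
grip_width: 0.0428
```

```bash
python3 - <<'E'
from h import *
chk('w12',.0762,.106,.0225,(0,78,156))
go([.4924,.1378,.285])
E
```

```text
[0.4918 0.1377 0.2893] [ 0.4604  0.0442 -0.5481] [ 0.7955  0.6059 -0.0007 -0.0002] 0.042765341057748485
div 0 [193.8619 560.2646] [341.4693 560.2778]
div 78 [189.7005 399.6901] [345.7682 399.6937]
div 156 [185.0332 219.5901] [350.59   219.5815]
foot dx -0.004 edge [266.4228 534.8167] L/R [184.5026 614.4134] [348.351  614.4317]
foot dx 0 edge [266.4225 520.1791] L/R [184.0903 600.5909] [348.7629 600.6084]
foot dx 0.004 edge [266.4223 505.3891] L/R [183.6737 586.6287] [349.1791 586.6453]
from [0.4919 0.1374 0.2896] to [0.4924 0.1378 0.285 ] t 22.4333
shift mm [0.4811 0.4004 4.5552] turn [-0.0008  0.0006 -0.0009]
```

View pics/w12c.png

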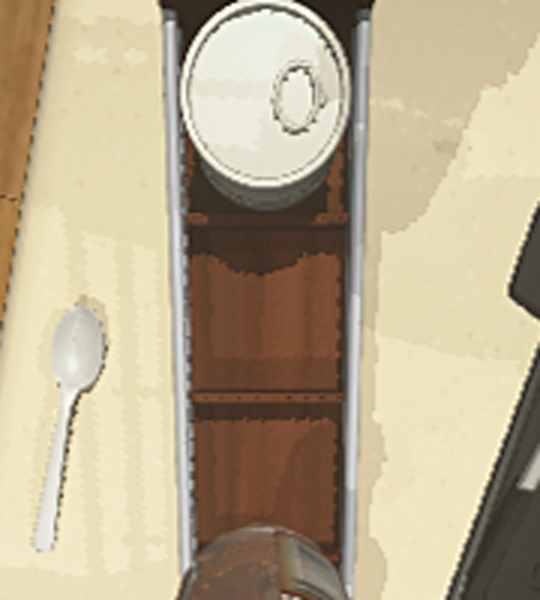

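Emit:
{"method": "drive_tool", "body": {"rows": [[[1, 0.5, 0.5, 20, 0, 0, 0], [1, 0.5, 0.5, 50, 0, 0, 0], [1, 0.5, 0.5, 80, 0, 0, 0], [1, 0.5, 0.5, 110, 0, 0, 0], [1, 0.5, 0.5, 135, 0, 0, 0], [1, 0.5, 0.5, 155, 0, 0, 0], [1, 0.5, 0.5, 170, 0, 0, 0], [1, 0.5, 0.5, 182, 0, 0, 0], [1, 0.5, 0.5, 192, 0, 0, 0], [1, 0.5, 0.5, 197, 0, 0, 0]]]}}

```text
clock: 23.27
position: [0.4926, 0.1377, 0.0921]
tcp_rot: [0.796, 0.605, -0.001, -0.0]
force: [-0.1, -1.0, -1.3]
grip_width: 0.043
```

Emit:
{"method": "drive_tool", "body": {"rows": [[[1, 0, 0, 0, 0, 0, 0], [1, 0, 0, 0, 0, 0, 0], [1, 0, 0, 1, 0, 0, 0], [1, 0, 0, 2, 0, 0, 0], [1, 0, 0, 2, 0, 0, 0]]]}}

```text
clock: 23.68
position: [0.493, 0.1385, 0.0914]
tcp_rot: [0.796, 0.606, 0.0, 0.0]
force: [-0.4, -0.6, -0.6]
grip_width: 0.0431
```

Emit:
{"method": "drive_tool", "body": {"rows": [[[1, 0, 0, 0.8, 0, 0, 0], [1, 0, 0, 1.6, 0, 0, 0], [1, 0, 0, 2.2, 0, 0, 0], [1, 0, 0, 2.6, 0, 0, 0], [1, 0, 0, 2.6, 0, 0, 0]]]}}

```text
clock: 24.1
position: [0.4929, 0.1385, 0.0884]
tcp_rot: [0.796, 0.606, -0.0, 0.0]
force: [-0.1, 0.8, -1.1]
grip_width: 0.0432
```

Emit:
{"method": "drive_tool", "body": {"rows": [[[1, 0, 0, 0.5, 0, 0, 0], [1, 0, 0, 1, 0, 0, 0], [1, 0, 0, 1.5, 0, 0, 0], [1, 0, 0, 1.5, 0, 0, 0]]]}}

```text
clock: 24.43
position: [0.493, 0.1387, 0.0882]
tcp_rot: [0.796, 0.606, 0.0, 0.0]
force: [-4.4, 0.1, 17.0]
grip_width: 0.043
```

Emit:
{"method": "drive_tool", "body": {"rows": [[[0.8, 0, 0, -0.5, 0, 0, 0], [0.5, 0, 0, -0.5, 0, 0, 0], [0, 0, 0, -0.5, 0, 0, 0], [0, 0, 0, -0.5, 0, 0, 0], [0, 0, 0, -0.5, 0, 0, 0], [0, 0, 0, -0.5, 0, 0, 0], [0, 0, 0, -0.5, 0, 0, 0]]]}}

```text
clock: 25.02
position: [0.4929, 0.1385, 0.0874]
tcp_rot: [0.796, 0.606, -0.0, 0.0]
force: [-0.5, 0.7, 0.4]
grip_width: 0.0849
```

Emit:
{"method": "drive_tool", "body": {"rows": [[[0, 0, 0, -15, 0, 0, 0], [0, 0, 0, -45, 0, 0, 0], [0, 0, 0, -80, 0, 0, 0], [0, 0, 0, -115, 0, 0, 0], [0, 0, 0, -150, 0, 0, 0], [0, 0, 0, -160, 0, 0, 0], [0, 0, 0, -160, 0, 0, 0]]]}}

```text
clock: 25.6
position: [0.4937, 0.1387, 0.2501]
tcp_rot: [0.796, 0.606, 0.002, 0.001]
force: [-0.6, 0.4, -0.7]
grip_width: 0.0853
```

```bash
python3 - <<'E'
from h import *
o=robot.observe(); print(o['position'],o['force'],o['grip_width'])
im=viewer.read_camera("wrist"); cv2.imwrite("pics/w13.png",im)
go([.618,-.286,.25])
E
```

```text
[0.4937 0.1387 0.2501] [-0.5526  0.4348 -0.7309] 0.08526867876658102
from [0.493  0.1385 0.248 ] to [ 0.618 -0.286  0.25 ] t 25.65
shift mm [-376.0457  233.327    -1.7824] turn [ 0.0019 -0.0007 -0.0002]
```

View pics/w13.png

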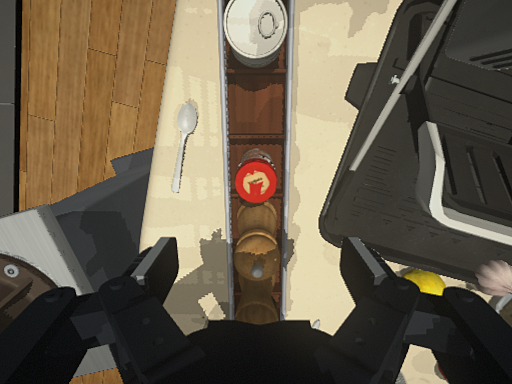

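Emit:
{"method": "drive_tool", "body": {"rows": [[[0, -25, 5, -2, 0, 0, 0], [0, -62, 15, -2, 0, 0, 0], [0, -98, 32, -2, 0, 0, 0], [0, -132, 53, -2, 0, 0, 0], [0, -165, 75, -2, 0, 0, 0], [0, -198, 98, -2, 0, 0, 0], [0, -231, 121, -2, 0, 0, 0], [0, -264, 144, -2, 0, 0, 0], [0, -297, 167, -2, 0, 0, 0], [0, -330, 190, -2, 0, 0, 0]]]}}

```text
clock: 26.48
position: [0.5881, -0.2321, 0.2469]
tcp_rot: [0.796, 0.606, -0.001, -0.002]
force: [0.5, 0.4, 0.4]
grip_width: 0.0851
```

Emit:
{"method": "drive_tool", "body": {"rows": [[[0, -25, 22, 0, 0, 0, 0], [0, -43, 40, 0, 0, 0, 0], [0, -46, 43, 0, 0, 0, 0], [0, -46, 43, 0, 0, 0, 0], [0, -46, 43, 0, 0, 0, 0]]]}}

```text
clock: 26.9
position: [0.6169, -0.2851, 0.2476]
tcp_rot: [0.796, 0.606, -0.001, -0.001]
force: [-0.2, -0.5, -0.0]
grip_width: 0.0856
```

```bash
python3 - <<'E'
from h import *
o=robot.observe(); print(o['position'],o['tcp_rot'])
im=viewer.read_camera("wrist"); cv2.imwrite("pics/w14.png",im)
cv2.imwrite("pics/w14c.png",cv2.resize(im[110:230,200:320],None,fx=5,fy=5,interpolation=cv2.INTER_CUBIC))
print([pix("wrist",[.618,-.286,z],o) for z in (0,.09)])
E
```

```text
[ 0.6169 -0.2851  0.2476] [ 0.7956  0.6059 -0.0005 -0.0014]
[array([260.0328, 162.1714]), array([260.2056, 176.929 ])]
```

View pics/w14.png

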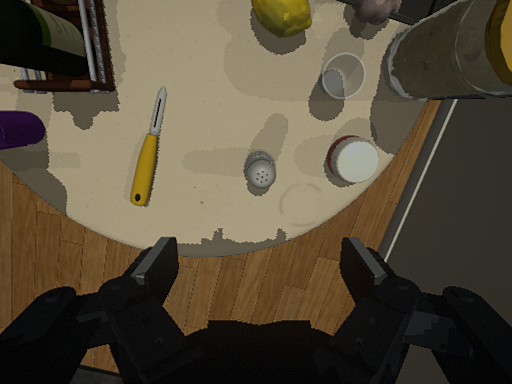

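View pics/w14c.png

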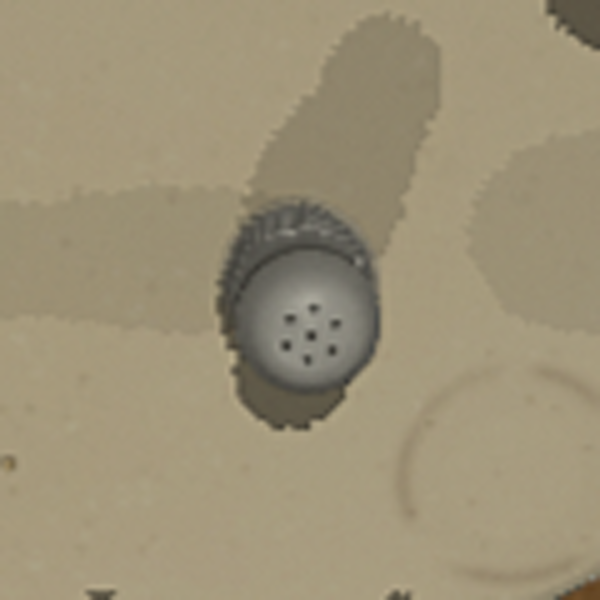

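Emit:
{"method": "drive_tool", "body": {"rows": [[[0, -0.5, 1.5, 25, 0, 0, 0], [0, -0.5, 1.5, 60, 0, 0, 0], [0, -0.5, 1.5, 95, 0, 0, 0], [0, -0.5, 1.5, 130, 0, 0, 0], [0, -0.5, 1.5, 160, 0, 0, 0], [0, -0.5, 1.5, 185, 0, 0, 0], [0, -0.5, 1.5, 198, 0, 0, 0], [0, -0.5, 1.5, 203, 0, 0, 0], [0, -0.5, 1.5, 203, 0, 0, 0], [0, -0.5, 1.5, 203, 0, 0, 0]]]}}

```text
clock: 27.78
position: [0.6194, -0.2867, 0.0479]
tcp_rot: [0.795, 0.606, 0.0, 0.001]
force: [0.6, -0.4, 1.0]
grip_width: 0.0854
```

```bash
python3 - <<'E'
from h import *
o=robot.observe(); print(o['position'],o['tcp_rot'],o['force'])
im=viewer.read_camera("wrist"); cv2.imwrite("pics/w15.png",im)
E
```

```text
[ 0.6194 -0.2867  0.0479] [0.7954 0.6061 0.0003 0.0008] [ 0.5798 -0.4159  1.0331]
```

View pics/w15.png

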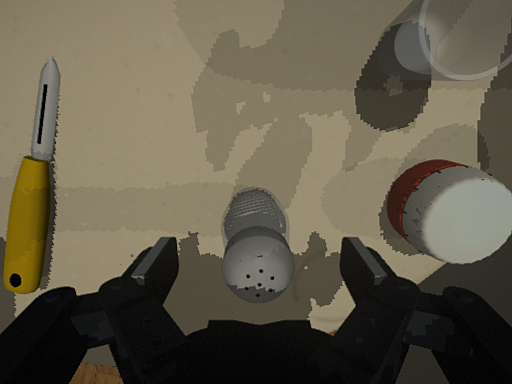

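Emit:
{"method": "drive_tool", "body": {"rows": [[[0, 0, 0, 4, 0, 0, 0], [0, 0, 0, 4, 0, 0, 0], [0.4, 0, 0, 4, 0, 0, 0], [0.7, 0, 0, 4, 0, 0, 0], [1, 0, 0, 4, 0, 0, 0], [1, 0, 0, 4, 0, 0, 0], [1, 0, 0, 4, 0, 0, 0], [1, 0, 0, 4, 0, 0, 0], [1, 0, 0, 4, 0, 0, 0], [1, 0, 0, 4, 0, 0, 0]]]}}

```text
clock: 28.67
position: [0.6189, -0.2868, 0.0429]
tcp_rot: [0.796, 0.606, -0.0, 0.0]
force: [-2.6, 0.3, 4.4]
grip_width: 0.0351
```

Emit:
{"method": "drive_tool", "body": {"rows": [[[1, 0, 0, 0, 0, 0, 0], [1, 0, 0, 0, 0, 0, 0], [1, 0, 0, 0, 0, 0, 0], [1, 0, 0, 0, 0, 0, 0]]]}}

```text
clock: 29.0
position: [0.6189, -0.2868, 0.043]
tcp_rot: [0.796, 0.606, -0.0, 0.0]
force: [-1.4, 1.0, 4.9]
grip_width: 0.0351
```

Emit:
{"method": "drive_tool", "body": {"rows": [[[1, 0, 0, -10, 0, 0, 0], [1, 0, 0, -30, 0, 0, 0], [1, 0, 0, -60, 0, 0, 0], [1, 0, 0, -90, 0, 0, 0], [1, 0, 0, -120, 0, 0, 0], [1, 0, 0, -150, 0, 0, 0], [1, 0, 0, -180, 0, 0, 0], [1, 0, 0, -205, 0, 0, 0], [1, 0, 0, -215, 0, 0, 0], [1, 0, 0, -215, 0, 0, 0]]]}}

```text
clock: 29.83
position: [0.6194, -0.287, 0.2602]
tcp_rot: [0.796, 0.606, 0.001, 0.002]
force: [0.5, -0.4, -1.1]
grip_width: 0.0354
```

```bash
python3 - <<'E'
from h import *
go([.5131,.213,.255])
E
```

```text
from [ 0.6194 -0.287   0.2602] to [0.5131 0.213  0.255 ] t 29.8333
shift mm [ 453.7901 -235.3694    3.6915] turn [ 0.0043  0.0012 -0.0002]
```

Emit:
{"method": "drive_tool", "body": {"rows": [[[1, 15, -12, 0, 0, 0, 0], [1, 40, -36, 0, 0, 0, 0], [1, 68, -60, 0, 0, 0, 0], [1, 96, -84, 0, 0, 0, 0], [1, 124, -108, 0, 0, 0, 0], [1, 154, -131, 0, 0, 0, 0], [1, 185, -153, 0, 0, 0, 0], [1, 217, -174, 0, 0, 0, 0], [1, 250, -192, 0, 0, 0, 0], [1, 284, -207, 0, 0, 0, 0]]]}}

```text
clock: 30.67
position: [0.4929, 0.0436, 0.2559]
tcp_rot: [0.796, 0.606, -0.001, -0.001]
force: [0.9, 0.6, -0.3]
grip_width: 0.0352
```

Emit:
{"method": "drive_tool", "body": {"rows": [[[1, 35, -12, 0, 0, 0, 0], [1, 71, -20, 0, 0, 0, 0], [1, 107, -25, 0, 0, 0, 0], [1, 140, -28, 0, 0, 0, 0], [1, 162, -28, 0, 0, 0, 0], [1, 170, -28, 0, 0, 0, 0], [1, 170, -28, 0, 0, 0, 0], [1, 170, -28, 0, 0, 0, 0], [1, 170, -28, 0, 0, 0, 0]]]}}

```text
clock: 31.42
position: [0.5126, 0.2122, 0.2568]
tcp_rot: [0.796, 0.606, -0.001, -0.0]
force: [0.3, -0.7, -1.4]
grip_width: 0.0353
```

```bash
python3 - <<'E'
from h import *
chk('w16',.043,.09,.022,(78,156))
go([.5131,.213,.0565])
E
```

```text
[0.5126 0.2122 0.2568] [ 0.2624 -0.6583 -1.3792] [ 0.7958  0.6056 -0.0007 -0.0001] 0.035302862766990545
div 78 [187.0091 578.0061] [346.8952 577.875 ]
div 156 [181.8859 404.352 ] [351.7508 404.1972]
foot dx -0.004 edge [266.2652 571.8612] L/R [173.1788 661.2883] [359.5423 661.1436]
foot dx 0 edge [266.248  554.9754] L/R [172.6168 645.4716] [360.0723 645.3245]
foot dx 0.004 edge [266.2306 537.8839] L/R [172.0481 629.4684] [360.6086 629.3189]
from [0.5128 0.2121 0.2571] to [0.5131 0.213  0.0565] t 31.4667
shift mm [  1.095    0.1959 200.6322] turn [-0.0006  0.0006 -0.0015]
```

View pics/w16.png

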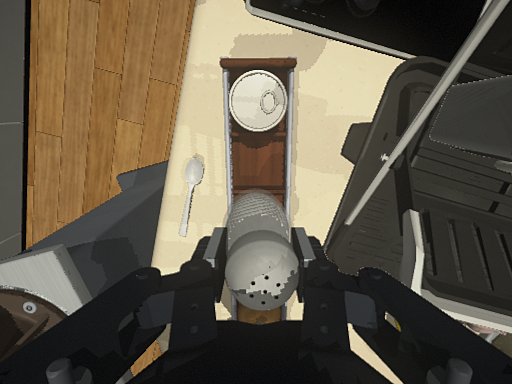

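Emit:
{"method": "drive_tool", "body": {"rows": [[[1, 3, 0, 20, 0, 0, 0], [1, 3, 0, 50, 0, 0, 0], [1, 3, 0, 80, 0, 0, 0], [1, 3, 0, 110, 0, 0, 0], [1, 3, 0, 135, 0, 0, 0], [1, 3, 0, 155, 0, 0, 0], [1, 3, 0, 170, 0, 0, 0], [1, 3, 0, 182, 0, 0, 0], [1, 3, 0, 192, 0, 0, 0], [1, 3, 0, 197, 0, 0, 0]]]}}

```text
clock: 32.3
position: [0.5136, 0.2152, 0.0595]
tcp_rot: [0.796, 0.605, -0.001, -0.0]
force: [-0.3, -0.1, -1.8]
grip_width: 0.035
```

Emit:
{"method": "drive_tool", "body": {"rows": [[[1, 0, 0, 0, 0, 0, 0], [1, 0, 0, 0, 0, 0, 0], [1, 0, 0, 1, 0, 0, 0], [1, 0, 0, 2, 0, 0, 0], [1, 0, 0, 2, 0, 0, 0]]]}}

```text
clock: 32.72
position: [0.5139, 0.2163, 0.0588]
tcp_rot: [0.796, 0.606, 0.0, 0.0]
force: [-0.0, -0.1, -1.1]
grip_width: 0.0349
```

```bash
python3 - <<'E'
from h import *
o=robot.observe(); print(o['position'],o['force'])
im=viewer.read_camera("wrist"); cv2.imwrite("pics/w17.png",im)
E
```

```text
[0.5139 0.2163 0.0588] [-0.0188 -0.1317 -1.0856]
```

View pics/w17.png

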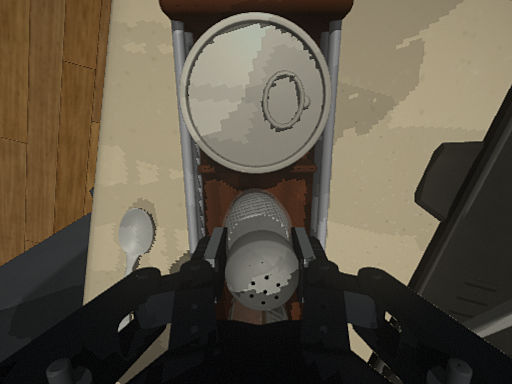

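Shaker is inside its compartment, clear of dividers. Lower to contact.

Emit:
{"method": "drive_tool", "body": {"rows": [[[1, 0, 0, 0.8, 0, 0, 0], [1, 0, 0, 1.6, 0, 0, 0], [1, 0, 0, 2.2, 0, 0, 0], [1, 0, 0, 2.8, 0, 0, 0], [1, 0, 0, 2.8, 0, 0, 0]]]}}

```text
clock: 33.18
position: [0.5137, 0.2163, 0.0555]
tcp_rot: [0.796, 0.606, -0.0, 0.0]
force: [-0.7, -0.8, -0.4]
grip_width: 0.035
```

Emit:
{"method": "drive_tool", "body": {"rows": [[[1, 0, 0, 0.5, 0, 0, 0], [1, 0, 0, 1, 0, 0, 0], [1, 0, 0, 1, 0, 0, 0]]]}}

```text
clock: 33.43
position: [0.5139, 0.2163, 0.055]
tcp_rot: [0.796, 0.606, 0.0, 0.0]
force: [-0.5, -0.3, 2.9]
grip_width: 0.0351
```

Emit:
{"method": "drive_tool", "body": {"rows": [[[0.8, 0, 0, 0, 0, 0, 0], [0.5, 0, 0, 0, 0, 0, 0], [0, 0, 0, 0, 0, 0, 0], [0, 0, 0, 0, 0, 0, 0], [0, 0, 0, 0, 0, 0, 0], [0, 0, 0, 0, 0, 0, 0], [0, 0, 0, 0, 0, 0, 0], [0, 0, 0, 0, 0, 0, 0]]]}}

```text
clock: 34.1
position: [0.5138, 0.2162, 0.0546]
tcp_rot: [0.796, 0.606, -0.0, 0.0]
force: [-0.3, 0.1, 0.4]
grip_width: 0.0856
```

Emit:
{"method": "drive_tool", "body": {"rows": [[[0, 0, 0, -15, 0, 0, 0], [0, 0, 0, -45, 0, 0, 0], [0, 0, 0, -80, 0, 0, 0], [0, 0, 0, -115, 0, 0, 0], [0, 0, 0, -150, 0, 0, 0], [0, 0, 0, -185, 0, 0, 0], [0, 0, 0, -220, 0, 0, 0], [0, 0, 0, -250, 0, 0, 0], [0, 0, 0, -250, 0, 0, 0], [0, 0, 0, -250, 0, 0, 0]]]}}

```text
clock: 34.93
position: [0.514, 0.2163, 0.3061]
tcp_rot: [0.796, 0.606, 0.001, 0.001]
force: [0.1, -0.2, -0.4]
grip_width: 0.0856
```

```bash
python3 - <<'E'
from h import *
o=robot.observe(); print(o['position'],o['force'],o['clock'])
a=viewer.read_camera("wrist"); b=viewer.read_camera("top"); c=viewer.read_camera("scene")
cv2.imwrite("pics/w18.png",a);cv2.imwrite("pics/t18.png",b);cv2.imwrite("pics/s18.png",c)
E
```

```text
[0.514  0.2163 0.3061] [ 0.1297 -0.2171 -0.3761] 34.9333
```

View pics/w18.png

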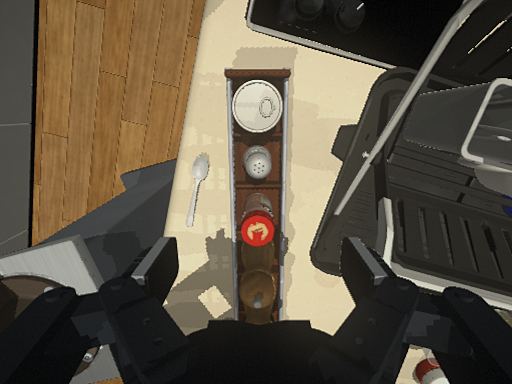

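View pics/t18.png

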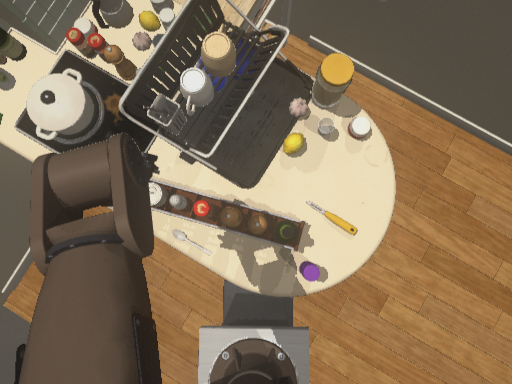

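View pics/s18.png

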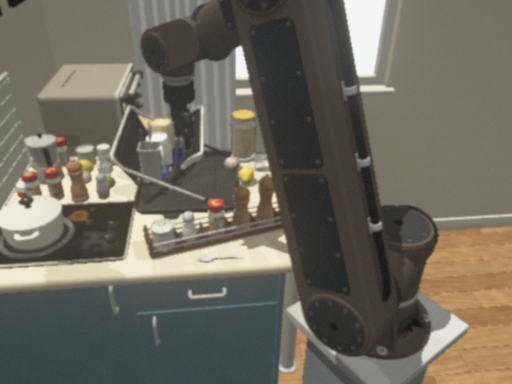

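```bash
python3 - <<'E'
from h import *
im=cv2.imread("pics/s18.png")
cv2.imwrite("pics/s18c.png",cv2.resize(im[160:265,140:300],None,fx=4.8,fy=4.8,interpolation=cv2.INTER_CUBIC))
for k,H in((-117,.182),(-39,.162),(39,.118),(117,.102)):
  b=RC+k/1000*np.array([.2656,.964]); print(k,(pix("scene",[*b,H])-[140,160])*4.8,(pix("scene",[*b,.012])-[140,160])*4.8)
E
```

```text
-117 [608.9607  59.3622] [600.5428 289.8575]
-39 [486.2838 111.0628] [486.0913 315.0114]
39 [362.2004 198.0765] [367.4261 341.0914]
117 [235.0348 246.2459] [244.3103 368.1496]
```

View pics/s18c.png

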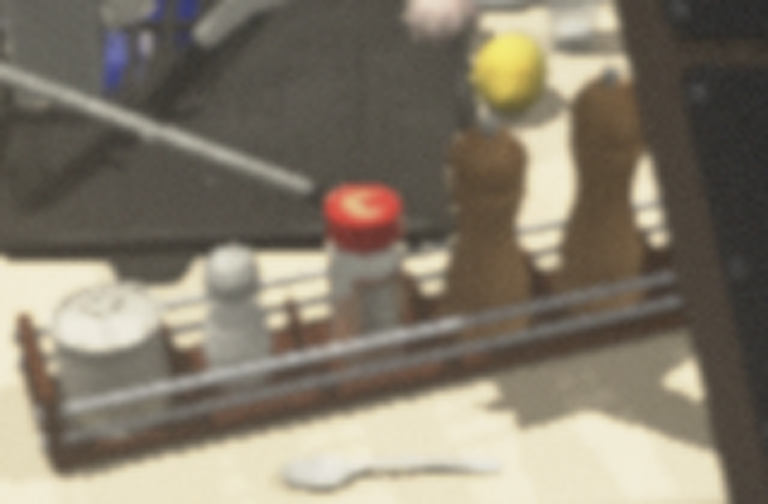

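```bash
python3 -c "
from plant import robot
print(robot.observe()['clock']); print(robot.close_job())"
```

```text
35.0833
the job is handed in; nothing more can be done
None
```

The four things are back in the rack, and I handed the job in at 35.1 s. From the vinegar bottle to the tin the row now runs: bottle, tall mill, short mill, red-capped jar, salt shaker, tin. I lowered each one until the wrist force showed contact (about 3–17 N) and only then released it, so nothing was dropped.

- **Row and surroundings:** the last wrist, top and scene pictures show all four upright, one to a compartment and stepping down in height. The lemon, glass, timer, knife and purple jar look unmoved, as do the bottle and tin, and the open gripper stands well above the rack.
- **Heights in the scene view:** the mill and jar tops came out a steady 1.5–2 pixels lower than I predicted. That fits calibration error, and the order of heights is clear.
- **Telling the mills apart:** the measured heights were rough, about 164 mm for the tall mill (my first reading was 158 mm) and 147 mm for the short one. The foot positions and the final pictures confirm which is which.
- **Grip widths:** these read less than the stated diameters, most of all on the salt shaker (35 mm against 44 mm). I did not find out why, but nothing visibly slipped. I gripped the tall mill a second time, about 9 mm lower, before lifting it.

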